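# Scrape the stone chips out from under the dust hood

### The arm

A 6-joint arm with a two-finger parallel gripper is mounted at the origin on a cart in front of the work surface, level with it; the furniture and walls round the work are solid. World frame = base frame: x ahead of the robot, y to its left, z up, the work surface at z = 0. Lengths are in m, angles in rad, forces in N, time in s.
With the tool pointing down it reaches from about 0.325 to 0.875 m from the base axis. Payload 4.4 kg.
Tool frame: the origin (TCP) lies midway between the tips of the shut fingers; the grasp point (between the pads) lies 19 mm behind it; x points along the fingers, y is the direction in which the jaws open and shut, and the axes are right-handed (so a half turn about x gives the same grasp; the last joint's range is limited). The gripper opens to 85 mm and grips with 20 to 120 N. Pads are 22 mm wide; open, the fingers measure 114 mm over their backs; the gripper's body (76 mm by 85 mm) begins 54 mm behind the grasp point. The pads swing forward as they close: fully open they stand 13 mm farther back than shut.
Start: joints at [1.157, 0.207, 1.542, -0, 1.393, -0.15], TCP at [0.149, 0.555, 0.231] pointing down, gripper open.
Joint ranges: [-2.73, 2.73], [-0.86, 2.22], [0.23, 2.46], [-1.11, 4.25], [0.08, 2.63], [-2.82, 2.82]. Speed limits (rad/s): [2.79, 2.79, 3.14, 3.14, 3.14, 3.14].

### API

Orientations are given as a unit quaternion [x, y, z, w].
In Python, from rig import r gives the robot as it stands.
- The arm moves only by the tool jog_arm, never from a script. Its argument "series" is a list of rows, each a list of 3 entries, a list of its own where there are three numbers: the shift along the tool's x, y, z in mm, then the turn, a rotation vector about the tool's x, y, z in degrees, then the closure, from 0 (fully open) to 1 (shut). A call has 1 to 12 rows; each row shifts and turns the pose as measured when the row begins, along the tool's axes as they then stand; what a row does not reach is not made up. A row lasts 1/12 s, in which the tool goes at most 41.7 mm and 7.16 degrees, less where a joint would pass 70% of its speed; a pose out of reach is approached as far as the arm can. A call is refused whole if a number of a shift passes 41.7 or a number of a turn 7.16, either way. A call with a gripper value outside its range is refused whole. The fingers move at their own pace and stop on an object; the grip force is fixed at half the most. Time passes only in rows, so rows that do not move let the fingers close. It gives the time, the measured TCP pose, the force and the opening at its end, in the units of the state.
- r.get_obs(): the state, without advancing time (a new reading comes with each control period).
- r.camera(name): name is "scene" or "top" or "wrist"; returns a dict with "frame" (420x560x3 uint8, red, green, blue), "fov_y" (degrees; the focal length in pixels is half the picture's height over the tangent of half this angle, whatever the lens; pixels are square), "cx", "cy" (the principal point, pixels), "k1" (the pictures are not rectified: a ray, as slopes to the right and down, at radius r is drawn at 1 + k1 r^2 times it, then the intrinsics apply), "rvec" (rotation vector, rad) and "tvec" (3), from world to camera coordinates, as OpenCV has them. Camera axes: x right, y down, z forward; pixel columns grow to the right and rows downward; lengths in m; the calibration is good to about 2 mm. A picture is of the moment at which its call begins. There is no depth.
- r.close_job(): hands the job in, once; it reports no verdict.
The state is a dict: "time": time; "joints": joint angles; "qd": joint speeds; "tau": joint torques, N m; "tcp_pos": TCP position; "orientation": TCP orientation; "force": force on the tool from outside, world axes, zero at the start; "torque": the same for the moment, N m; "grip_width": finger opening in m.
Only numpy, scipy, OpenCV 4.12 (cv2) and the standard library are available. Lean on these libraries where they do the work, as an engineer would, in place of code of your own. Each camera call takes 0.05 s, during which the arm holds its last target.

### The job

Clear the five stone chips off the dust-hooded sorting deck with the wide bench scraper from the slotted rack: reach the blade in at a slant under the hood, set its edge lightly on the deck behind the chips (never over 25 N, or it hits its stops) and draw them all over the open front lip into the white tray, again with the edge on the deck once the chips are out from under the hood. Then stand the scraper on edge again, fully down in a free slot of the rack, and let go of it. Move the chips only with the scraper, not with the fingers, and leave the tray, the small scraper and the two bottles where they are.

Things in the scene. Friction and masses are not known exactly. Their poses are not given: they have to be found in the camera images.
- deck_unit: Fixed white housing with a steel sorting deck on rubber buffers (gives 1 mm per 6 N). Origin: under the deck's centre at worktop level; x from the open front lip to the hood, y left. Deck top z = 68 mm, plate 6 mm thick, from the lip at x = -70 to the rear wall at x = +74, 168 wide between walls 22 high. Behind it a white box: x 74 to 122, z to 162, filter on top to z = 211
- hood_edge (a point): Middle of the lower front edge of the dust hood's roof, 75 mm above the deck (deck x = 40, z = 143 mm); axes as the deck's. The roof overhangs the rear 34 mm of the deck over its full width, 3 mm thick at the edge and rising backwards to the white box; cheeks close its two ends
- chip_1: Loose flat grey stone chip, about 37 x 29 x 11 mm, 20 g; origin at the centre of its underside. Starts on the deck under or partly under the hood
- chip_2: Loose flat grey stone chip, about 37 x 29 x 11 mm, 20 g; origin at the centre of its underside. Starts on the deck under or partly under the hood
- chip_3: Loose flat grey stone chip, about 37 x 29 x 11 mm, 20 g; origin at the centre of its underside. Starts on the deck under or partly under the hood
- chip_4: Loose flat grey stone chip, about 37 x 29 x 11 mm, 20 g; origin at the centre of its underside. Starts on the deck in front of the hood
- chip_5: Loose flat grey stone chip, about 37 x 29 x 11 mm, 20 g; origin at the centre of its underside. Starts on the deck in front of the hood
- tray: Loose open white plastic tray, 137 x 186 x 57 mm, walls 9 mm, floor 2 mm; origin at the centre of its underside, long side along its y; stands under the lip of the deck, its rear wall tucked below it, x and y as the deck's
- scraper: Wide bench scraper, loose: flat steel blade 150 mm wide, 4 mm thick, with a black bar handle along its top (150 long, 24 thick, 35 high); 130 mm high over all, 250 g. Origin: middle of the blade's lower edge; x along the edge, y through the blade, z up to the handle (handle z = 95 to 130 mm). Starts on edge in an end slot of the rack
- rack: Fixed grey block 180 x 120 x 55 mm with three parallel slots from above, each 159 mm long (along x), 8 mm wide, 45 mm deep (slot floor at z = 10 mm), with 3 mm chamfers at the mouth, at y = -38, 0 and +38 mm. Origin: centre of the underside. The middle slot is free
- small_scraper: Small bench scraper of the same make, 90 mm wide and 88 mm high, in the other end slot of the rack; origin and axes as for the wide one. Stays where it is
- yellow_bottle: Small white bottle with a yellow cap, 43 mm across, 84 mm high, origin under its centre. Stays where it is
- green_bottle: Small white bottle with a green cap, 43 mm across, 84 mm high, origin under its centre. Stays where it is

How it is judged:
On the way, in this order (a step that is already met when the one before it is completed fails the run):
1. the wide scraper's edge rests on the deck under the hood, at most 24 mm from the rear wall, with more than 1.5 N (contact force between scraper and deck_unit above 1.5 N and x of scraper in the frame of deck_unit between 0.05 and 0.08 m and z of scraper in the frame of deck_unit between 0.06 and 0.076 m), for 0.1 s.
2. the wide scraper's edge is drawn along the front half of the deck, resting on it with more than 1 N (contact force between scraper and deck_unit above 1 N and x of scraper in the frame of deck_unit between -0.08 and 0 m and z of scraper in the frame of deck_unit between 0.06 and 0.076 m), for 0.1 s.
3. all five chips lie in the white tray (x of chip_1 in the frame of tray between -0.066 and 0.066 m and y of chip_1 in the frame of tray between -0.09 and 0.09 m and z of chip_1 in the frame of tray between -0.002 and 0.045 m and x of chip_2 in the frame of tray between -0.066 and 0.066 m and y of chip_2 in the frame of tray between -0.09 and 0.09 m and z of chip_2 in the frame of tray between -0.002 and 0.045 m and x of chip_3 in the frame of tray between -0.066 and 0.066 m and y of chip_3 in the frame of tray between -0.09 and 0.09 m and z of chip_3 in the frame of tray between -0.002 and 0.045 m and x of chip_4 in the frame of tray between -0.066 and 0.066 m and y of chip_4 in the frame of tray between -0.09 and 0.09 m and z of chip_4 in the frame of tray between -0.002 and 0.045 m and x of chip_5 in the frame of tray between -0.066 and 0.066 m and y of chip_5 in the frame of tray between -0.09 and 0.09 m and z of chip_5 in the frame of tray between -0.002 and 0.045 m), for 0.2 s.
At the end, for the whole second after the job is handed in: All five chips lie at rest in the white tray (below 45 mm in it); the wide scraper stands released and at rest in a slot of the rack: edge on the slot floor (4 to 16 mm above the rack's underside), within 30 mm of the slot's middle, upright to 0.12 rad (all of step 3 and linear speed of each of chip_1, chip_2, chip_3, chip_4, chip_5, scraper below 0.02 m/s and z of scraper in the frame of rack between 0.004 and 0.016 m and x of scraper in the frame of rack between -0.03 and 0.03 m and y of scraper in the frame of rack between -0.05 and 0.05 m and angle between scraper's own z axis and vertical below 0.12 rad and contact force between the fingers and scraper below 0.1 N); the robot touches nothing.
It fails at once if the scraper is pressed against the deck unit with more than 25 N (contact force between scraper and deck_unit above 25 N).
It fails at once if the fingers push a chip (contact force between the fingers and chip_1 above 1 N or contact force between the fingers and chip_2 above 1 N or contact force between the fingers and chip_3 above 1 N or contact force between the fingers and chip_4 above 1 N or contact force between the fingers and chip_5 above 1 N).
It fails at once if the tray is moved by more than 30 mm (distance of tray from where it was at the start of the episode above 0.03 m).
It fails at once if the small scraper or a bottle is moved by more than 20 mm (distance of any of yellow_bottle, green_bottle, small_scraper from where it was at the start of the episode above 0.02 m).
It also fails if it takes over 58 s, if anything falls off the work surface, if the arm or the gripper's body presses on something with over 40 N, if the wrist force passes 120 N, or if a joint passes its speed limit or range.

## Working session

There is one attempt and no reset: what is moved stays moved. The work goes in short steps, Python scripts to look and compute and a tool call to move; the robot and the scene stay as the last step left them, time stands still between calls to the robot, and variables do not carry over. Pictures are saved under pics/ and viewed, and the job is handed in when it is done.

Besides the shell and the picture viewer there is one more tool, called after ">>>" in YAML: its name, and indented under it one key for each argument. jog_arm: Moves the arm, as the interface text tells. Its arguments: {"type":"object","properties":{"series":{"type":"array","items":{"type":"array"}}},"required":["series"]}

```bash
ls; mkdir -p pics; python3 - <<'E'
from rig import r
import cv2,json
o=r.get_obs(); print(o)
for n in ["scene","top","wrist"]:
    c=r.camera(n); print(n,{k:v for k,v in c.items() if k!="frame"})
    cv2.imwrite(f"pics/{n}0.png",c["frame"][:,:,::-1])
E
```

```text
pics
{'time': 0.0, 'joints': array([ 1.15747945e+00,  2.07447751e-01,  1.54299827e+00,  3.15395953e-06,
        1.39352034e+00, -1.50489879e-01]), 'qd': array([-0.00021655,  0.00040465, -0.00041034, -0.00038102, -0.00021741,
       -0.00132228]), 'tau': array([-4.93311782e-04, -3.83042943e+01, -2.91593224e+01, -3.38827194e-04,
        1.06962855e-02, -9.74647349e-07]), 'tcp_pos': array([0.14907728, 0.55452634, 0.23008901]), 'orientation': array([ 0.09185048,  0.70124387, -0.09346208,  0.70077483]), 'force': array([-0.66904417,  0.08851526, -0.6270271 ]), 'torque': array([0.00080668, 0.0212758 , 0.02274288]), 'grip_width': 0.08537466983447656}
scene {'fov_y': 53.924008947058674, 'cx': 291.6258300115644, 'cy': 204.83442092234694, 'k1': -0.030780940747781173, 'rvec': array([ 1.97951456, -0.67339488,  0.43058466]), 'tvec': array([-0.32636641,  0.3236519 ,  0.65780976])}
top {'fov_y': 55.749800873897485, 'cx': 282.91425393091066, 'cy': 210.65234723732732, 'k1': -0.029672904858540967, 'rvec': array([ 2.2406548 , -1.96466518,  0.19448466]), 'tvec': array([0.12873765, 0.59146142, 0.88034991])}
wrist {'fov_y': 67.9788370573708, 'cx': 280.87702260303035, 'cy': 213.25773208435638, 'k1': -0.0617572451018448, 'rvec': array([-2.2713749 , -1.74155221, -0.28674052]), 'tvec': array([-0.57184309, -0.04203399,  0.38282612])}
```

View pics/scene0.png

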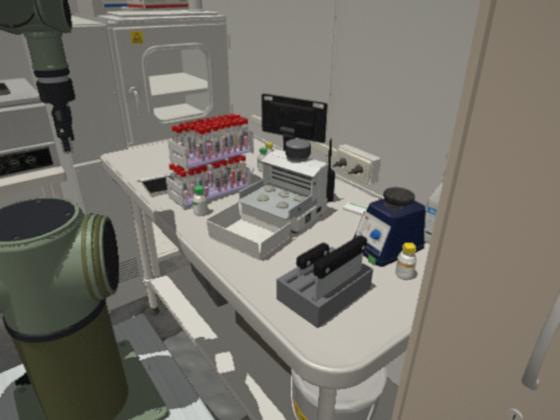

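View pics/top0.png

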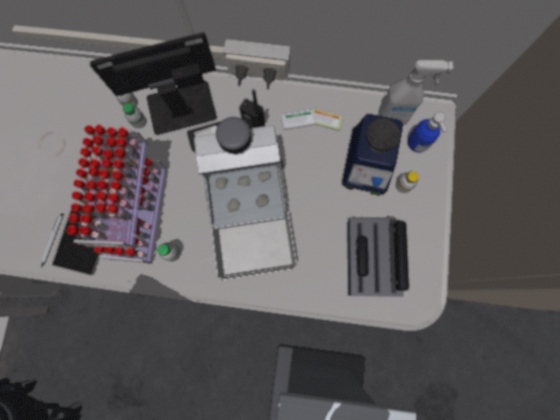

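View pics/wrist0.png

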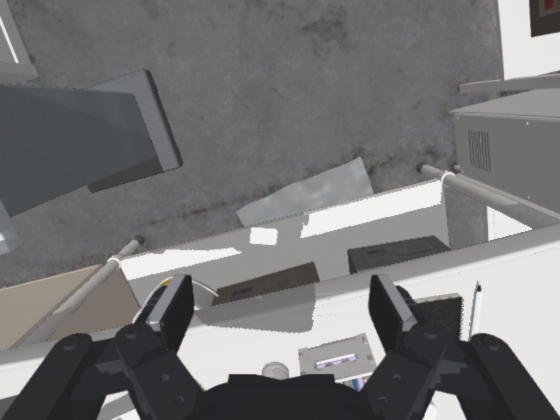

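The scene shows the rack (scene ~325,285; top ~378,257) with the wide scraper in the right-hand slot. The deck is at top ~(245,195), with chips at about (222,183), (243,181), (264,177), (233,205) and (262,201), and the tray at ~(255,245). I'll zoom in next.

```bash
cat > h.py <<'E'
import numpy as np,cv2
from scipy.spatial.transform import Rotation as R
def K(c):
    H=c["frame"].shape[0]; f=H/2/np.tan(np.radians(c["fov_y"]/2)); return f
def ray(c,uv):
    f=K(c); d=np.array([(uv[0]-c["cx"])/f,(uv[1]-c["cy"])/f]); p=d.copy()
    for _ in range(20): p=d/(1+c["k1"]*(p@p))
    M=R.from_rotvec(c["rvec"]).as_matrix(); o=-M.T@c["tvec"]
    v=M.T@np.array([p[0],p[1],1]); return o,v/np.linalg.norm(v)
def onplane(c,uv,z):
    o,v=ray(c,uv); return o+v*(z-o[2])/v[2]
def proj(c,P):
    M=R.from_rotvec(c["rvec"]).as_matrix(); q=M@np.asarray(P)+c["tvec"]; s=q[:2]/q[2]; s=s*(1+c["k1"]*(s@s)); f=K(c)
    return np.array([c["cx"]+f*s[0],c["cy"]+f*s[1]])
def tri(obs):
    A=np.zeros((3,3));b=np.zeros(3)
    for c,uv in obs:
        o,v=ray(c,uv); P=np.eye(3)-np.outer(v,v); A+=P;b+=P@o
    X=np.linalg.solve(A,b)
    return X,[np.linalg.norm(proj(c,X)-uv) for c,uv in obs]
def crop(fr,x0,y0,w,h,s,name):
    im=cv2.resize(fr[y0:y0+h,x0:x0+w,::-1],None,fx=s,fy=s,interpolation=cv2.INTER_CUBIC)
    cv2.imwrite("pics/"+name,im)
E
python3 - <<'E'
from rig import r
from h import *
import pickle
c={n:r.camera(n) for n in["scene","top"]}
pickle.dump(c,open("c0.pkl","wb"))
t,s=c["top"]["frame"],c["scene"]["frame"]
crop(t,335,205,85,100,6,"t_rack.png")
crop(t,185,115,125,170,3.5,"t_deck.png")
crop(s,265,225,120,100,6,"s_rack.png")
crop(s,200,140,140,115,5.5,"s_deck.png")
E
```

```text
(no output)
```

View pics/t_rack.png

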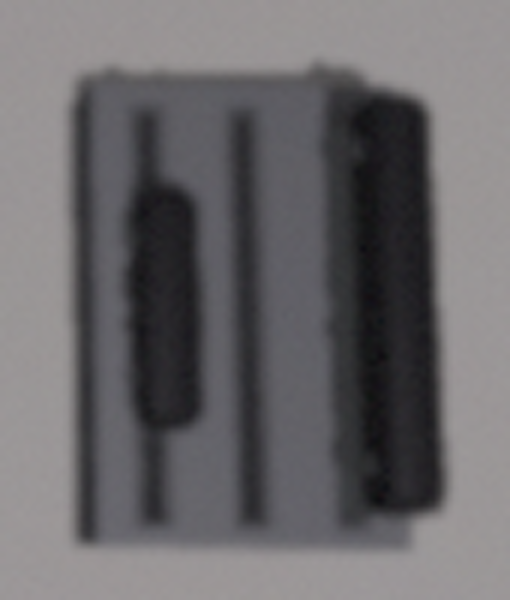

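View pics/t_deck.png

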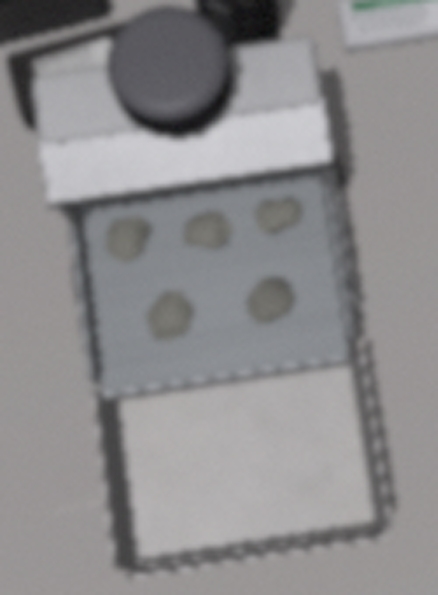

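View pics/s_rack.png

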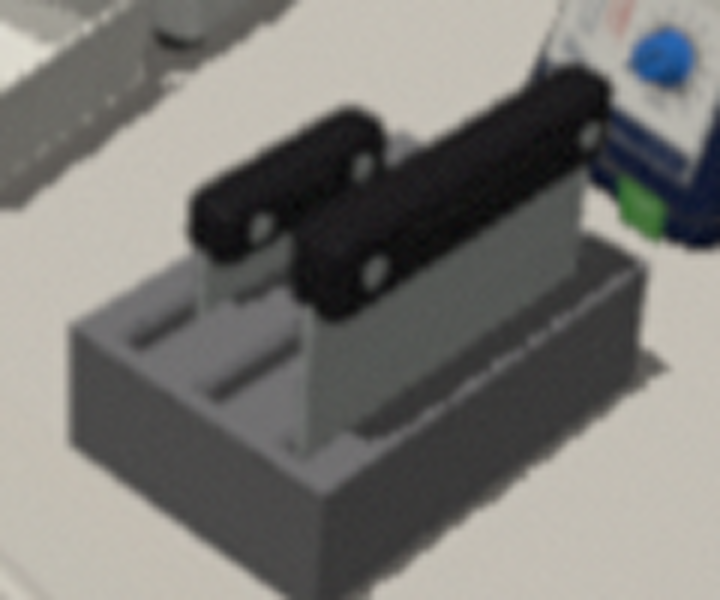

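View pics/s_deck.png

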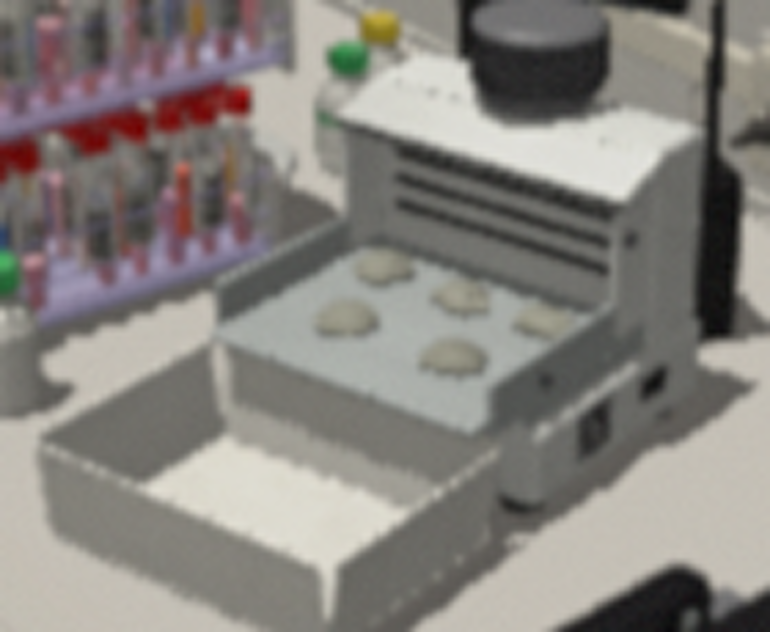

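```bash
python3 - <<'E'
from h import *
import pickle
c=pickle.load(open("c0.pkl","rb")); T,S=c["top"],c["scene"]
for n in c:
    o,v=ray(c[n],(280,210)); print(n,o.round(3))
tr=lambda u,v:np.array([335+u/6,205+v/6]); sr=lambda u,v:np.array([265+u/6,225+v/6])
td=lambda u,v:np.array([185+u/3.5,115+v/3.5]); sd=lambda u,v:np.array([200+u/5.5,140+v/5.5])
for n,a,b in [("rackFR",tr(410,545),sr(325,495)),("rackFL",tr(97,542),sr(70,330)),
 ("slotmid front",tr(253,522),sr(205,388)),
 ("lipL",td(105,395),sd(218,335)),("lipR",td(350,362),sd(490,430)),("hoodL",td(47,200),sd(342,118)),("hoodR",td(333,160),sd(620,200)),
 ("trayFR",td(380,530),sd(335,570)),("trayFL",td(122,572),sd(42,447)),
 ("chipA",td(128,240),sd(385,268)),("chipB",td(208,231),sd(461,297)),("chipC",td(278,214),sd(541,320)),("chipD",td(170,315),sd(346,319)),("chipE",td(271,300),sd(453,357))]:
    X,e=tri([(T,a),(S,b)]); print(n,X.round(4),np.round(e,1))
print("rack top z.055")
for p in [(97,75),(335,75),(410,545),(97,542),(243,110),(253,522),(150,110),(153,522),(352,522)]: print(p,onplane(T,tr(*p),.055).round(4))
print("handle z.14 ")
for p in [(362,95),(425,95),(370,512),(440,512)]: print(p,onplane(T,tr(*p),.137).round(4))
print("deck z.068")
for p in [(105,395),(350,362),(85,210),(325,180)]: print(p,onplane(T,td(*p),.068).round(4))
for p in [(47,200),(333,160)]: print(p,onplane(T,td(*p),.143).round(4))
E
```

```text
scene [-0.018 -0.53   0.602]
top [0.382 0.176 0.982]
rackFR [ 0.4087 -0.094   0.0545] [0.3 0.4]
rackFL [0.3945 0.0244 0.0526] [0.3 0.3]
slotmid front [ 0.4092 -0.0328  0.0575] [0.5 0.5]
lipL [0.5084 0.3564 0.0645] [0.6 0.5]
lipR [0.554  0.195  0.0679] [1.9 1.7]
hoodL [0.6152 0.3978 0.144 ] [0.5 0.4]
hoodR [0.6614 0.2234 0.1484] [0.4 0.3]
trayFR [0.4453 0.162  0.0503] [1. 1.]
trayFL [0.3938 0.3288 0.0516] [0.2 0.2]
chipA [0.6141 0.3573 0.0718] [0.4 0.3]
chipB [0.6263 0.3048 0.0725] [0.1 0.1]
chipC [0.6438 0.2596 0.0727] [0.3 0.3]
chipD [0.5655 0.3216 0.0711] [0.1 0.1]
chipE [0.5843 0.2558 0.0717] [0.2 0.2]
rack top z.055
(97, 75) [0.5753 0.0422 0.055 ]
(335, 75) [ 0.5876 -0.0514  0.055 ]
(410, 545) [ 0.4092 -0.0943  0.055 ]
(97, 542) [0.395  0.0245 0.055 ]
(243, 110) [ 0.5688 -0.0164  0.055 ]
(253, 522) [ 0.4102 -0.034   0.055 ]
(150, 110) [0.564  0.0201 0.055 ]
(153, 522) [0.4052 0.004  0.055 ]
(352, 522) [ 0.415  -0.0716  0.055 ]
handle z.14 
(362, 95) [ 0.5634 -0.0416  0.137 ]
(425, 95) [ 0.5664 -0.0642  0.137 ]
(370, 512) [ 0.4164 -0.0556  0.137 ]
(440, 512) [ 0.4195 -0.0799  0.137 ]
deck z.068
(105, 395) [0.5068 0.3564 0.068 ]
(350, 362) [0.5502 0.1974 0.068 ]
(85, 210) [0.6316 0.3913 0.068 ]
(325, 180) [0.6741 0.231  0.068 ]
(47, 200) [0.6145 0.3986 0.143 ]
(333, 160) [0.664  0.2232 0.143 ]
```

```bash
cat >> h.py <<'E'
def pose():
    from rig import r
    o=r.get_obs(); return o,np.array(o["tcp_pos"]),R.from_quat(o["orientation"])
def plan(p,Rm,pt,Rt,n,g):
    rv=(Rm.inv()*Rt).as_rotvec(); rows=[]
    P,Q=np.array(p),Rm
    for i in range(n):
        k=n-i
        sh=Q.inv().apply((pt-P)/k)*1000; tu=np.degrees((Q.inv()*Rt).as_rotvec()/k)
        sh=np.round(sh,1);tu=np.round(tu,2)
        rows.append([sh.tolist(),tu.tolist(),g]); P=P+Q.apply(sh/1000); Q=Q*R.from_rotvec(np.radians(tu))
    m=max(max(map(abs,x[0]+[0])) for x in rows); t=max(max(map(abs,x[1])) for x in rows)
    print("max shift",m,"turn",t); print(str(rows).replace(' ',''))
    return P,Q
def toolR(xdir,ydir):
    x=np.array(xdir,float);x/=np.linalg.norm(x);y=np.array(ydir,float);y-=x*(x@y);y/=np.linalg.norm(y)
    return R.from_matrix(np.stack([x,y,np.cross(x,y)],1))
E
python3 - <<'E'
from rig import r
from h import *
o,p,Q=pose(); print(Q.as_matrix().round(3))
c=r.camera("wrist"); M=R.from_rotvec(c["rvec"]).as_matrix(); C=-M.T@c["tvec"]
print("cam in tool",Q.inv().apply(C-p).round(4),"cam axes in tool\n",(Q.as_matrix().T@M.T).round(3))
ry=np.degrees(np.arctan2(Q.as_matrix()[1,1],Q.as_matrix()[0,1])); print("jaw az",ry, "j1",np.degrees(o["joints"][0]),"j6",np.degrees(o["joints"][5]))
E
```

```text
[[-0.     0.26   0.966]
 [-0.001  0.966 -0.26 ]
 [-1.    -0.001 -0.   ]]
cam in tool [-0.1431 -0.0013 -0.0846] cam axes in tool
 [[ 0.002 -0.326  0.945]
 [ 1.     0.    -0.002]
 [ 0.     0.945  0.326]]
jaw az 74.94448261436473 j1 66.31964556748015 j6 -8.625069661640817
```

```bash
python3 - <<'E'
from h import *
o,p,Q=pose(); a=np.radians(96.6)
plan(p,Q,np.array([.42,.27,.30]),toolR([0,0,-1],[np.cos(a),np.sin(a),0]),12,0)
E
```

```text
max shift 28.0 turn 1.81
[[[-5.8,-17.1,28.0],[-1.8,-0.0,0.0],0],[[-5.7,-17.9,27.4],[-1.81,-0.0,0.0],0],[[-5.8,-18.8,26.8],[-1.8,-0.0,0.0],0],[[-5.7,-19.6,26.2],[-1.81,-0.0,0.0],0],[[-5.8,-20.5,25.6],[-1.8,-0.0,0.01],0],[[-5.7,-21.3,24.9],[-1.81,-0.0,0.0],0],[[-5.8,-22.0,24.3],[-1.8,-0.0,0.01],0],[[-5.8,-22.8,23.5],[-1.81,-0.0,0.0],0],[[-5.7,-23.5,22.8],[-1.8,-0.0,0.01],0],[[-5.8,-24.2,22.1],[-1.81,-0.01,0.0],0],[[-5.7,-24.9,21.3],[-1.8,-0.0,0.01],0],[[-5.8,-25.6,20.5],[-1.81,-0.01,0.0],0]]
```

>>> jog_arm:
  series:
    - [[-5.8,-17,28],[-1.8,0,0],0]
    - [[-5.8,-18,27.5],[-1.8,0,0],0]
    - [[-5.8,-19,27],[-1.8,0,0],0]
    - [[-5.8,-19.5,26],[-1.8,0,0],0]
    - [[-5.8,-20.5,25.5],[-1.8,0,0],0]
    - [[-5.8,-21.5,25],[-1.8,0,0],0]
    - [[-5.8,-22,24.5],[-1.8,0,0],0]
    - [[-5.8,-23,23.5],[-1.8,0,0],0]
    - [[-5.8,-23.5,23],[-1.8,0,0],0]
    - [[-5.8,-24,22],[-1.8,0,0],0]
    - [[-5.8,-25,21.5],[-1.8,0,0],0]
    - [[-5.8,-25.5,20.5],[-1.8,0,0],0]

```text
time: 1.3
tcp_pos: [0.429, 0.2639, 0.3009]
orientation: [-0.052, 0.706, 0.052, 0.704]
force: [0.2, 0.3, -0.2]
grip_width: 0.0854
```

```bash
python3 - <<'E'
from rig import r
from h import *
import pickle
c=r.camera("wrist"); o,p,Q=pose(); print(o["time"],p.round(4),o["joints"].round(2),np.abs(o["qd"]).max())
pickle.dump(c,open("w1.pkl","wb")); cv2.imwrite("pics/w1.png",cv2.resize(c["frame"][:,:,::-1],None,fx=1.42,fy=1.42,interpolation=cv2.INTER_CUBIC))
E
```

```text
1.35 [0.4341 0.2598 0.3023] [ 0.37  0.01  1.61 -0.01  1.52 -1.34] 0.21415513325879584
```

View pics/w1.png

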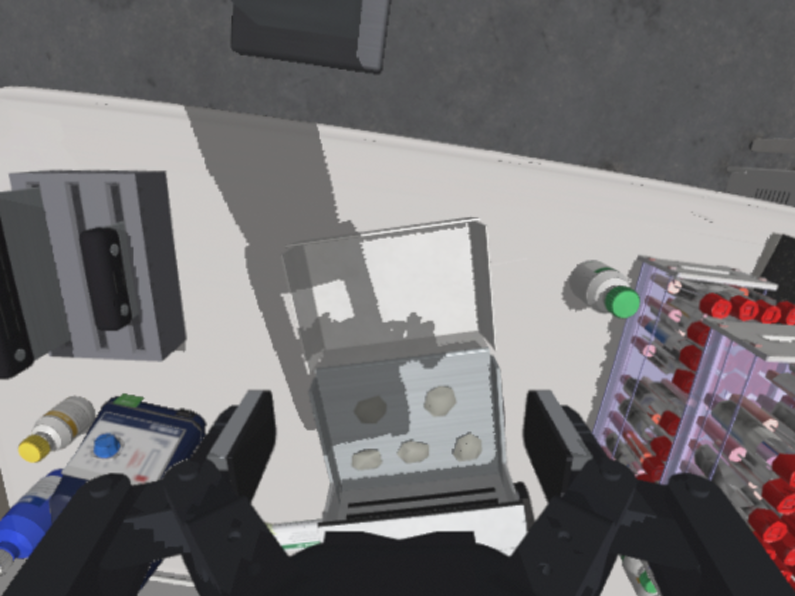

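The wrist view shows the tray at (390,290), the lip running from about (315,378) to (495,350), the chips at (372,408), (440,400), (366,459), (413,451) and (467,446), and the rack at the upper left. I'll zoom in on the deck and the rack.

```bash
python3 - <<'E'
from h import *
import pickle
c=pickle.load(open("w1.pkl","rb"));f=c["frame"]
crop(f,205,230,175,140,4.5,"w1d.png"); crop(f,0,105,145,165,3.6,"w1r.png")
E
```

```text
(no output)
```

View pics/w1d.png

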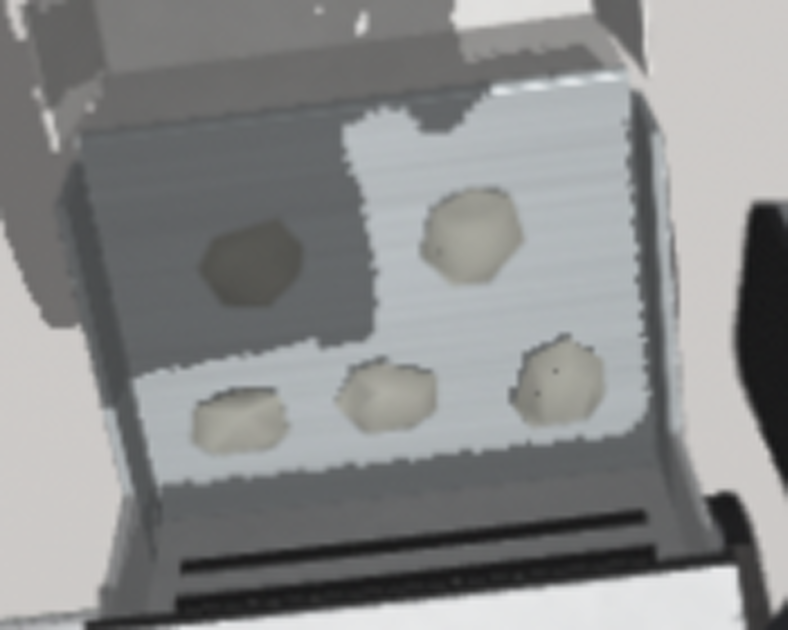

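View pics/w1r.png

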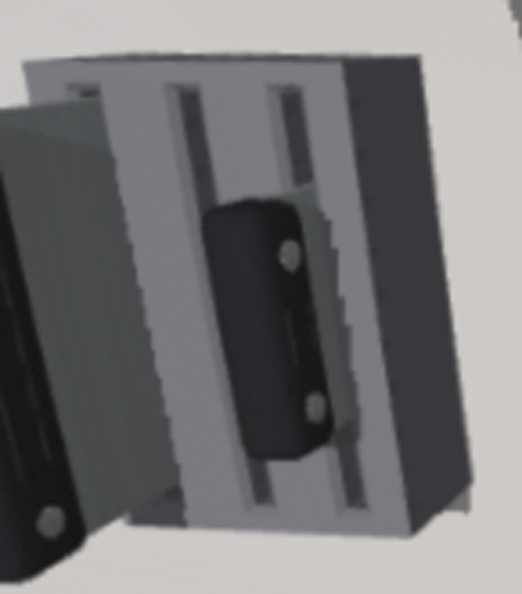

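```bash
python3 - <<'E'
from h import *
import pickle
c=pickle.load(open("w1.pkl","rb"));d=lambda u,v:(205+u/4.5,230+v/4.5);k=lambda u,v:(u/3.6,105+v/3.6)
q=lambda p,z:onplane(c,p,z)
L=q(d(632,77),.068);Rr=q(d(80,133),.068);print("lip",L,Rr,np.linalg.norm(L-Rr))
v=(L-Rr)[:2];yaw=np.arctan2(-v[0],v[1]);print("yaw",np.degrees(yaw))
m=(L+Rr)[:2]/2; ex=np.array([np.cos(yaw),np.sin(yaw)]);ey=np.array([-ex[1],ex[0]]);O=m+.07*ex;print("O",O)
D=lambda P:np.array([(P[:2]-O)@ex,(P[:2]-O)@ey]).round(4)
for n,p,z in [("shL",(160,485),.068),("shR",(645,425),.068),("botL",(157,525),.068),("rwR",(632,100),.068),("hoodL",(85,625),.143),("hoodR",(745,562),.143)]: print(n,D(q(d(*p),z)))
for n,p in [("C",(240,421)),("B",(388,396)),("A",(560,382)),("E",(252,263)),("D",(473,235))]: print(n,D(q(d(*p),.0735)),q(d(*p),.0735).round(3))
print("rack")
a=[q(k(*p),.055) for p in [(25,63),(343,63),(410,537)]]
for x in a: print(x.round(4))
for p in [(183,88),(262,505),(285,88),(355,508)]: print(q(k(*p),.055).round(4))
E
```

```text
lip [0.50686639 0.36040837 0.068     ] [0.54923584 0.20061498 0.068     ] 0.16531514953388957
yaw 14.850332284272001
O [0.59571302 0.29845233]
shL [ 0.0622 -0.0795]
shR [0.0559 0.0819]
botL [ 0.0787 -0.0832]
rwR [-0.0625  0.0823]
hoodL [ 0.0456 -0.0889]
hoodR [0.0439 0.095 ]
C [ 0.0349 -0.0483] [0.642 0.261 0.074]
B [ 0.0304 -0.0002] [0.625 0.306 0.074]
A [0.0314 0.0546] [0.612 0.359 0.074]
E [-0.0231 -0.0366] [0.583 0.257 0.074]
D [-0.0254  0.0314] [0.563 0.322 0.074]
rack
[ 0.4072 -0.0935  0.055 ]
[0.3933 0.0252 0.055 ]
[0.5718 0.0447 0.055 ]
[ 0.409  -0.0336  0.055 ]
[ 0.5673 -0.015   0.055 ]
[0.4044 0.004  0.055 ]
[0.5626 0.023  0.055 ]
```

```bash
python3 - <<'E'
from h import *
o,p,Q=pose(); a=np.radians(96.6); print(p)
plan(p,Q,np.array([.485,-.06,.26]),toolR([0,0,-1],[np.cos(a),np.sin(a),0]),10,0)
E
```

```text
[0.43413821 0.25978569 0.30226451]
max shift 32.4 turn 0.16
[[[4.4,-32.4,0.5],[0.16,0.02,0.03],0],[[4.4,-32.4,0.6],[0.16,0.02,0.03],0],[[4.4,-32.3,0.7],[0.16,0.02,0.03],0],[[4.3,-32.4,0.7],[0.16,0.02,0.03],0],[[4.3,-32.3,0.8],[0.16,0.02,0.03],0],[[4.3,-32.4,0.9],[0.15,0.02,0.03],0],[[4.3,-32.3,1.0],[0.16,0.02,0.03],0],[[4.3,-32.4,1.1],[0.15,0.02,0.03],0],[[4.2,-32.3,1.2],[0.16,0.02,0.02],0],[[4.3,-32.4,1.4],[0.15,0.01,0.03],0]]
```

>>> jog_arm:
  series:
    - [[4,-32,1],[0.1,0,0],0]
    - [[4,-32,1],[0.1,0,0],0]
    - [[4,-32,1],[0.1,0,0],0]
    - [[4,-32,1],[0.1,0,0],0]
    - [[4,-32,1],[0.1,0,0],0]
    - [[4,-32,1],[0.1,0,0],0]
    - [[4,-32,1],[0.1,0,0],0]
    - [[4,-32,1],[0.1,0,0],0]
    - [[4,-32,1],[0.1,0,0],0]
    - [[0,-20,0],[0,0,0],0]
    - [[0,0,0],[0,0,0],0]
    - [[0,0,0],[0,0,0],0]

```text
time: 2.35
tcp_pos: [0.4879, -0.0589, 0.267]
orientation: [-0.043, 0.702, 0.041, 0.709]
force: [1.1, 0.0, -0.1]
grip_width: 0.0855
```

```bash
python3 - <<'E'
from rig import r
from h import *
import pickle
c=r.camera("wrist"); o,p,Q=pose(); print(o["time"],p.round(4),o["joints"].round(2),np.abs(o["qd"]).max()); print(Q.as_matrix().round(3))
pickle.dump(c,open("w2.pkl","wb")); cv2.imwrite("pics/w2.png",cv2.resize(c["frame"][:,:,::-1],None,fx=1.42,fy=1.42,interpolation=cv2.INTER_CUBIC))
E
```

```text
2.4 [ 0.488  -0.0587  0.2671] [-0.3  -0.01  1.7   0.    1.44 -1.99] 0.030658617715837548
[[ 0.011 -0.12   0.993]
 [-0.002  0.993  0.12 ]
 [-1.    -0.004  0.01 ]]
```

View pics/w2.png

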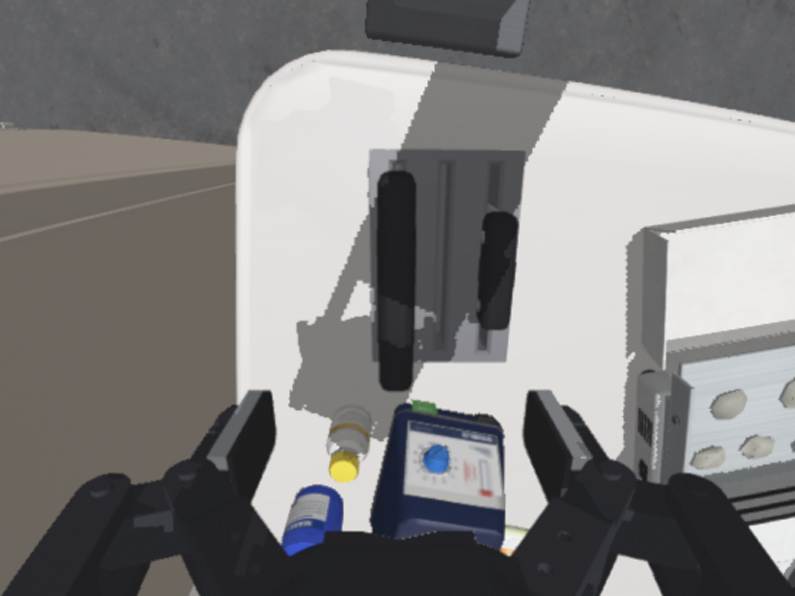

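The wrist view now shows the wide handle from (397,172) to (397,390), the small handle at (497,270) and the rack slots. Next I'll measure the handle's outline.

```bash
python3 - <<'E'
from h import *
import pickle
c=pickle.load(open("w2.pkl","rb"));f=c["frame"];g=f.max(2)
m=((g<52)).astype(np.uint8); m[:110]=0;m[280:]=0;m[:,:255]=0;m[:,375:]=0
n,lab,st,ce=cv2.connectedComponentsWithStats(m)
T=pickle.load(open("c0.pkl","rb"))["top"]
for i in range(1,n):
    if st[i,4]<300: continue
    ct=cv2.findContours((lab==i).astype(np.uint8),0,2)[0][0]; b=cv2.minAreaRect(ct); print(st[i],b)
    bp=cv2.boxPoints(b); P=np.array([onplane(c,p,.14) for p in bp]); print(P.round(4), P.mean(0).round(4), [np.linalg.norm(P[j]-P[j-1]).round(4) for j in range(4)])
crop(f,250,100,130,180,3.3,"w2r.png")
E
```

```text
[ 265  120   28  155 3653] ((278.5, 197.0), (154.0, 27.0), 90.0)
[[ 0.4169 -0.0826  0.14  ]
 [ 0.4143 -0.0603  0.14  ]
 [ 0.5592 -0.0412  0.14  ]
 [ 0.5625 -0.0677  0.14  ]] [ 0.4882 -0.0629  0.14  ] [np.float64(0.1463), np.float64(0.0225), np.float64(0.1462), np.float64(0.0267)]
[ 336  149   28   83 1851] ((349.0662841796875, 190.0390625), (24.49354362487793, 82.83770751953125), 3.9451863765716553)
[[ 0.5084 -0.0082  0.14  ]
 [ 0.4322 -0.0167  0.14  ]
 [ 0.4309  0.0045  0.14  ]
 [ 0.5073  0.015   0.14  ]] [ 0.4697 -0.0013  0.14  ] [np.float64(0.0232), np.float64(0.0767), np.float64(0.0212), np.float64(0.0771)]
```

View pics/w2r.png

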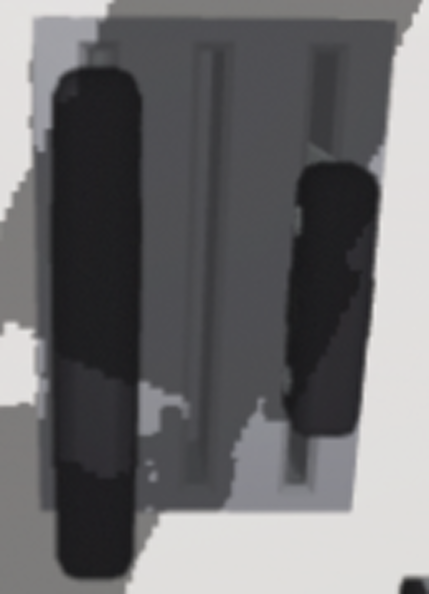

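```bash
python3 - <<'E'
from h import *
import pickle
c=pickle.load(open("w2.pkl","rb"));C0=pickle.load(open("c0.pkl","rb"));T=C0["top"]
tr=lambda u,v:np.array([335+u/6,205+v/6]);k=lambda u,v:np.array([250+u/3.3,100+v/3.3])
for n,a,b in [("cen",tr(399,303),k(96,320)),("farL",tr(362,93),k(135,572)),("farR",tr(425,95),k(58,572)),("nearL",tr(371,512),k(140,75)),("nearR",tr(440,512),k(55,75))]:
    X,e=tri([(T,a),(c,b)]);print(n,X.round(4),np.round(e,1))
q=lambda p,z=.055:onplane(c,k(*p),z).round(4)
print("rack",q((33,18)),q((397,20)),q((352,511)),q((42,511))); print("slots",q((212,42)),q((198,487)),q((328,45)),q((297,488)))
print("handle top",[q(p,.14) for p in [(55,85),(140,85),(58,565),(133,565)]])
E
```

```text
cen [ 0.4903 -0.0638  0.1197] [1.2 2.6]
farL [ 0.5646 -0.0422  0.1313] [0.5 1.1]
farR [ 0.5673 -0.0655  0.1307] [0.3 0.6]
nearL [ 0.417  -0.0591  0.1258] [0.1 0.2]
nearR [ 0.4196 -0.0813  0.1324] [0.1 0.1]
rack [ 0.407  -0.0936  0.055 ] [0.3929 0.0254 0.055 ] [0.5715 0.0459 0.055 ] [ 0.5857 -0.0727  0.055 ]
slots [ 0.4075 -0.0342  0.055 ] [ 0.5684 -0.0147  0.055 ] [0.4036 0.0041 0.055 ] [0.5643 0.023  0.055 ]
handle top [array([ 0.4214, -0.0807,  0.14  ]), array([ 0.4189, -0.0593,  0.14  ]), array([ 0.559 , -0.0655,  0.14  ]), array([ 0.5563, -0.0433,  0.14  ])]
```

```bash
python3 - <<'E'
from h import *
o,p,Q=pose(); a=np.radians(96.6); print(p)
plan(p,Q,np.array([.491,-.062,.105]),toolR([0,0,-1],[np.cos(a),np.sin(a),0]),7,0)
E
```

```text
[ 0.48799225 -0.05867947  0.26711261]
max shift 23.2 turn 0.09
[[[23.2,-0.4,0.1],[0.04,0.08,0.03],0],[[23.2,-0.5,0.2],[0.04,0.08,0.03],0],[[23.1,-0.5,0.2],[0.04,0.09,0.03],0],[[23.2,-0.5,0.2],[0.04,0.08,0.03],0],[[23.1,-0.5,0.3],[0.05,0.09,0.03],0],[[23.2,-0.5,0.3],[0.04,0.08,0.03],0],[[23.1,-0.4,0.3],[0.05,0.09,0.02],0]]
```

>>> jog_arm:
  series:
    - [[23,-0.5,0.2],[0,0.1,0],0]
    - [[23,-0.5,0.2],[0,0.1,0],0]
    - [[23,-0.5,0.2],[0,0.1,0],0]
    - [[23,-0.5,0.2],[0,0.1,0],0]
    - [[23,-0.5,0.3],[0,0.1,0],0]
    - [[23,-0.5,0.3],[0,0.1,0],0]
    - [[10,-0.5,0.3],[0,0,0],0]
    - [[5,0,0],[0,0,0],0]
    - [[0,0,0],[0,0,0],0]

```text
time: 3.15
tcp_pos: [0.4948, -0.0503, 0.1134]
orientation: [-0.049, 0.702, 0.047, 0.709]
force: [-0.7, 0.5, -0.4]
grip_width: 0.0854
```

```bash
python3 - <<'E'
from rig import r
from h import *
o,p,Q=pose(); a=np.radians(96.6); print(p,o["force"],o["joints"].round(2),np.abs(o["qd"]).max()); print(Q.as_matrix().round(3))
plan(p,Q,np.array([.491,-.062,.105]),toolR([0,0,-1],[np.cos(a),np.sin(a),0]),1,0)
c=r.camera("wrist");cv2.imwrite("pics/w3.png",c["frame"][:,:,::-1])
E
```

```text
[ 0.49480009 -0.05032955  0.11337717] [-0.72385165  0.47581961 -0.42330019] [-0.28  0.17  1.85  0.    1.11 -1.98] 0.022818432296137753
[[ 0.011 -0.135  0.991]
 [-0.002  0.991  0.135]
 [-1.    -0.004  0.01 ]]
max shift 11.0 turn 1.14
[[[8.4,-11.0,-5.4],[1.14,0.6,0.2],0]]
```

View pics/w3.png

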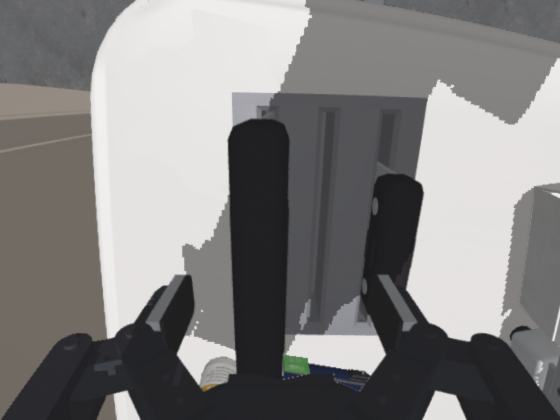

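>>> jog_arm:
  series:
    - [[0,-11,-5],[1,0.6,0.2],0]
    - [[0,0,0],[0,0,0],0]
    - [[0,0,0],[0,0,0],0]

```text
time: 3.45
tcp_pos: [0.4944, -0.0632, 0.118]
orientation: [-0.042, 0.703, 0.04, 0.708]
force: [-0.2, 0.4, 0.0]
grip_width: 0.0855
```

```bash
cat > st.py <<'E'
from h import *
def st(pt,Rt,n=1,g=0):
    o,p,Q=pose(); print("t",o["time"],"p",p.round(4),"F",o["force"].round(2),"T",o["torque"].round(2),"qd",np.abs(o["qd"]).max().round(3),"w",o["grip_width"],"j",o["joints"].round(2))
    return plan(p,Q,np.array(pt),Rt,n,g)
a=np.radians(96.6)
RK=toolR([0,0,-1],[np.cos(a),np.sin(a),0])
E
python3 -c "
from st import *
st([.491,-.062,.105],RK)"
```

```text
t 3.45 p [ 0.4944 -0.0632  0.118 ] F [-0.19  0.37  0.02] T [ 0.05  0.   -0.05] qd 0.024 w 0.08548499796083367 j [-0.3   0.17  1.84 -0.    1.13 -1.99]
max shift 12.9 turn 0.38
[[[12.9,1.7,-3.3],[0.13,0.38,0.18],0]]
```

>>> jog_arm:
  series:
    - [[9,1.5,-3.3],[0.1,0.4,0.2],0]
    - [[4,0,0],[0,0,0],0]
    - [[0,0,0],[0,0,0],0]
    - [[0,0,0],[0,0,0],0]

```text
time: 3.78
tcp_pos: [0.4928, -0.0637, 0.1066]
orientation: [-0.041, 0.704, 0.04, 0.708]
force: [-0.3, 0.4, -0.4]
grip_width: 0.0849
```

```bash
python3 -c "
from st import *
st([.491,-.062,.105],RK)"
```

```text
t 3.7833 p [ 0.4928 -0.0637  0.1066] F [-0.26  0.42 -0.39] T [0.   0.   0.01] qd 0.005 w 0.08492840430016983 j [-0.3   0.18  1.85  0.    1.1  -1.99]
max shift 1.9 turn 0.27
[[[1.6,1.9,-1.6],[-0.11,0.27,0.1],0]]
```

>>> jog_arm:
  series:
    - [[2,1.8,-1.5],[0,0.2,0],0]
    - [[0,0,0],[0,0,0],0.5]
    - [[0,0,0],[0,0,0],1]
    - [[0,0,0],[0,0,0],1]
    - [[0,0,0],[0,0,0],1]
    - [[0,0,0],[0,0,0],1]
    - [[0,0,0],[0,0,0],1]
    - [[0,0,0],[0,0,0],1]

```text
time: 4.45
tcp_pos: [0.4909, -0.0616, 0.1042]
orientation: [-0.041, 0.706, 0.04, 0.706]
force: [-1.2, 0.2, -1.1]
grip_width: 0.0231
```

```bash
python3 -c "
from st import *
st([.491,-.062,.105],RK)
from rig import r
c=r.camera('wrist');cv2.imwrite('pics/w4.png',c['frame'][:,:,::-1])
print(pose()[2].as_matrix().round(3))"
```

```text
t 4.45 p [ 0.4909 -0.0616  0.1042] F [-1.2   0.16 -1.11] T [-0.01  0.03 -0.06] qd 0.002 w 0.02311391987005589 j [-0.3   0.19  1.85 -0.    1.1  -1.98]
max shift 0.8 turn 0.08
[[[-0.8,-0.5,0.0],[-0.08,0.03,0.08],0]]
[[ 0.001 -0.113  0.994]
 [-0.001  0.994  0.113]
 [-1.    -0.001  0.001]]
```

View pics/w4.png

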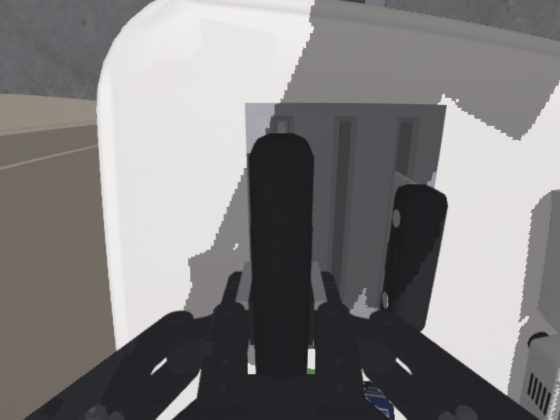

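>>> jog_arm:
  series:
    - [[-8,0,0],[0,0,0],1]
    - [[-10,0,0],[0,0,0],1]
    - [[-10,0,0],[0,0,0],1]
    - [[-10,0,0],[0,0,0],1]
    - [[-10,0,0],[0,0,0],1]
    - [[-10,0,0],[0,0,0],1]

```text
time: 5.0
tcp_pos: [0.4887, -0.0608, 0.1648]
orientation: [-0.04, 0.708, 0.04, 0.704]
force: [0.0, 0.2, -2.5]
grip_width: 0.0233
```

```bash
cat >> st.py <<'E'
DO=np.array([.598,.298]); DY=np.radians(15.3); EX=np.array([np.cos(DY),np.sin(DY),0]);EY=np.array([-EX[1],EX[0],0]); LE=.0942
def deckpose(x,y,z,th):
    t=np.radians(th); X=-np.cos(t)*np.array([0,0,1])+np.sin(t)*EX
    E=np.array([*DO,.068])+x*EX+y*EY+np.array([0,0,z]); return E-LE*X, toolR(X,EX)
def edge():
    o,p,Q=pose(); X=Q.apply([1,0,0]); E=p+LE*X; d=E-np.array([*DO,.068]); zt=Q.apply([0,0,1])
    print("edge deck x,y,z mm",(np.array([d@EX,d@EY,d[2]])*1000).round(1),"tilt",np.degrees(np.arctan2(X@EX,-X[2])).round(1),"side tilt",np.degrees(np.arcsin(zt[2])).round(2),"yaw",np.degrees(np.arcsin(zt@EX)).round(2))
E
python3 -c "
from st import *
st([.491,-.062,.27],RK,4,1)"
```

```text
t 5.0 p [ 0.4887 -0.0608  0.1648] F [ 0.02  0.22 -2.46] T [-0.03  0.01 -0.01] qd 0.29 w 0.02329135909067571 j [-0.3   0.1   1.81 -0.    1.24 -1.98]
max shift 26.3 turn 0.07
[[[-26.3,-0.3,0.4],[-0.02,-0.06,-0.02],1],[[-26.3,-0.4,0.4],[-0.02,-0.07,-0.01],1],[[-26.3,-0.4,0.5],[-0.03,-0.06,-0.02],1],[[-26.3,-0.3,0.5],[-0.02,-0.07,-0.01],1]]
```

```bash
python3 -c "
from st import *
P,Q=st([.489,-.061,.255],RK,4,1)
pt,Rt=deckpose(-.03,0,.10,38); print(pt)
plan(P,Q,pt,Rt,16,1)"
```

```text
t 5.0 p [ 0.4887 -0.0608  0.1648] F [ 0.02  0.22 -2.46] T [-0.03  0.01 -0.01] qd 0.29 w 0.02329135909067571 j [-0.3   0.1   1.81 -0.    1.24 -1.98]
max shift 22.6 turn 0.07
[[[-22.5,-0.0,-0.0],[-0.02,-0.06,-0.02],1],[[-22.6,-0.1,-0.0],[-0.02,-0.07,-0.01],1],[[-22.5,-0.1,-0.0],[-0.03,-0.06,-0.02],1],[[-22.6,-0.0,0.0],[-0.02,-0.07,-0.01],1]]
[0.51312347 0.27478041 0.24223061]
max shift 20.9 turn 4.88
[[[0.8,20.7,3.9],[4.88,-1.68,1.96],1],[[1.6,20.9,2.1],[4.88,-1.68,1.96],1],[[2.4,20.9,0.3],[4.88,-1.68,1.96],1],[[3.0,20.8,-1.6],[4.88,-1.68,1.96],1],[[3.7,20.4,-3.5],[4.88,-1.68,1.96],1],[[4.2,19.9,-5.3],[4.88,-1.68,1.96],1],[[4.7,19.3,-7.1],[4.88,-1.68,1.96],1],[[5.1,18.4,-8.8],[4.88,-1.68,1.96],1],[[5.5,17.4,-10.5],[4.88,-1.68,1.96],1],[[5.7,16.2,-12.1],[4.88,-1.68,1.95],1],[[5.9,15.0,-13.6],[4.88,-1.68,1.96],1],[[5.9,13.5,-15.0],[4.88,-1.68,1.95],1],[[5.9,12.0,-16.3],[4.88,-1.69,1.96],1],[[5.8,10.4,-17.4],[4.88,-1.68,1.95],1],[[5.6,8.6,-18.4],[4.88,-1.69,1.96],1],[[5.4,6.8,-19.2],[4.87,-1.68,1.95],1]]
```

>>> jog_arm:
  series:
    - [[-22,0,0],[0,0,0],1]
    - [[-22,0,0],[0,0,0],1]
    - [[-22,0,0],[0,0,0],1]
    - [[-22,0,0],[0,0,0],1]
    - [[1,20.5,4],[4.9,-1.7,2],1]
    - [[1.5,21,2],[4.9,-1.7,2],1]
    - [[2.5,21,0],[4.9,-1.7,2],1]
    - [[3,21,-1.5],[4.9,-1.7,2],1]
    - [[3.5,20.5,-3.5],[4.9,-1.7,2],1]
    - [[4,20,-5.5],[4.9,-1.7,2],1]
    - [[4.5,19.5,-7],[4.9,-1.7,2],1]
    - [[5,18.5,-9],[4.9,-1.7,2],1]

```text
time: 6.0
tcp_pos: [0.5055, 0.1091, 0.2701]
orientation: [0.313, 0.58, -0.106, 0.745]
force: [-1.0, -0.3, -2.0]
grip_width: 0.0234
```

```bash
python3 -c "
from st import *
pt,Rt=deckpose(-.03,0,.10,38); edge()
st(pt,Rt,10,1)"
```

```text
edge deck x,y,z mm [-106.3 -146.8  114.4] tilt 20.5 side tilt 7.59 yaw 37.82
t 6.0 p [0.5055 0.1091 0.2701] F [-0.99 -0.33 -1.98] T [-0.19  0.21 -0.03] qd 1.431 w 0.02337368686781709 j [-0.1  -0.17  1.89  0.26  1.14 -1.14]
max shift 15.5 turn 3.7
[[[6.2,12.4,-9.5],[3.7,-1.22,1.46],1],[[6.3,11.6,-10.4],[3.7,-1.22,1.46],1],[[6.4,10.7,-11.3],[3.7,-1.22,1.46],1],[[6.4,9.8,-12.1],[3.7,-1.22,1.45],1],[[6.3,8.8,-12.8],[3.7,-1.22,1.46],1],[[6.3,7.8,-13.5],[3.7,-1.22,1.45],1],[[6.1,6.8,-14.1],[3.7,-1.22,1.46],1],[[6.0,5.7,-14.6],[3.7,-1.22,1.45],1],[[5.8,4.6,-15.1],[3.69,-1.23,1.46],1],[[5.6,3.5,-15.5],[3.7,-1.22,1.46],1]]
```

>>> jog_arm:
  series:
    - [[6,12,-9.5],[3.7,-1.2,1.5],1]
    - [[6,11.5,-10.5],[3.7,-1.2,1.5],1]
    - [[6,10.5,-11.5],[3.7,-1.2,1.5],1]
    - [[6,10,-12],[3.7,-1.2,1.5],1]
    - [[6,9,-13],[3.7,-1.2,1.5],1]
    - [[6,8,-13.5],[3.7,-1.2,1.5],1]
    - [[6,7,-14],[3.7,-1.2,1.5],1]
    - [[6,5.5,-14.5],[3.7,-1.2,1.5],1]
    - [[4,3,-10],[2,-0.6,0.8],1]
    - [[0,0,0],[0,0,0],1]
    - [[0,0,0],[0,0,0],1]

```text
time: 6.92
tcp_pos: [0.5032, 0.2605, 0.254]
orientation: [0.562, 0.419, -0.208, 0.682]
force: [0.4, 0.6, -1.7]
grip_width: 0.0231
```

```bash
python3 -c "
from st import *
pt,Rt=deckpose(-.03,0,.06,38); edge()
st(pt,Rt,5,1)
from rig import r
import pickle
C={n:r.camera(n) for n in ['wrist','top','scene']}; pickle.dump(C,open('c1.pkl','wb'))
cv2.imwrite('pics/w5.png',C['wrist']['frame'][:,:,::-1])
crop(C['top']['frame'],170,100,160,190,3,'t5.png')
crop(C['scene']['frame'],180,120,170,140,4,'s5.png')"
```

```text
edge deck x,y,z mm [-45.7  -8.1 110.1] tilt 36.3 side tilt 0.94 yaw 4.4
t 6.9167 p [0.5032 0.2605 0.254 ] F [ 0.38  0.56 -1.69] T [-0.14  0.49 -0.04] qd 0.023 w 0.023129135144114934 j [ 0.33 -0.19  2.02 -0.    0.67 -0.02]
max shift 10.0 turn 0.82
[[[10.0,-3.8,-2.2],[0.82,-0.38,0.33],1],[[10.0,-3.9,-2.2],[0.81,-0.38,0.33],1],[[9.9,-4.0,-2.2],[0.82,-0.38,0.33],1],[[9.9,-4.1,-2.2],[0.81,-0.38,0.33],1],[[9.8,-4.2,-2.3],[0.82,-0.39,0.34],1]]
```

View pics/w5.png

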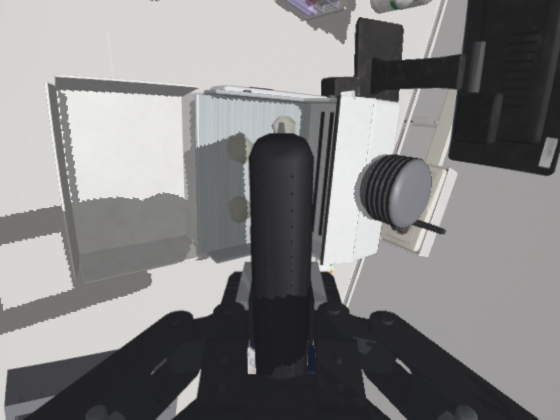

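View pics/t5.png

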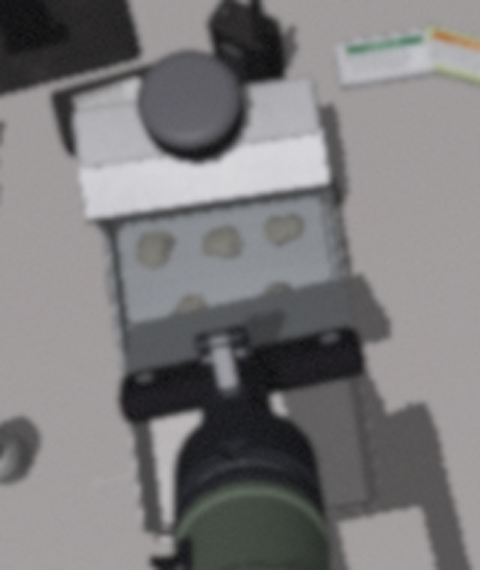

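View pics/s5.png

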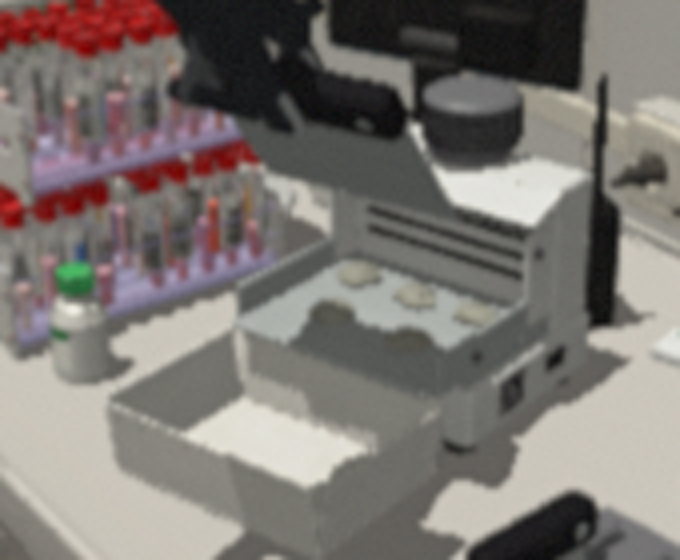

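```bash
python3 -c "
from st import *
import pickle
C=pickle.load(open('c1.pkl','rb'));T,S=C['top'],C['scene']
t=lambda u,v:np.array([170+u/3,100+v/3]);s=lambda u,v:np.array([180+u/4,120+v/4])
o,p,Q=pose()
for n,a,b,sg in [('R',t(362,278),s(457,208),1),('L',t(128,328),s(240,148),-1)]:
    X,e=tri([(T,a),(S,b)]); print(n,X.round(4),np.round(e,1),'tool',(Q.inv().apply(X-p)*1000).round(1))
    P=p+Q.apply([LE,0,.075*sg]); print(' pred',P.round(4),'top',((proj(T,P)-[170,100])*3).round(0),'scene',((proj(S,P)-[180,120])*4).round(0))
"
```

```text
R [0.5773 0.1927 0.1943] [2.5 2. ] tool [77.2  0.8 86.3]
 pred [0.5825 0.2063 0.18  ] top [338. 279.] scene [457. 218.]
L [0.5193 0.3455 0.1975] [3.8 2.9] tool [ 70.3   1.4 -77. ]
 pred [0.5324 0.3476 0.1776] top [126. 324.] scene [267. 170.]
```

```bash
python3 -c "
from st import *
import pickle
C=pickle.load(open('c1.pkl','rb'));T,S=C['top'],C['scene']
crop(T['frame'],200,180,110,70,7,'t5b.png')"
```

```text
(no output)
```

View pics/t5b.png

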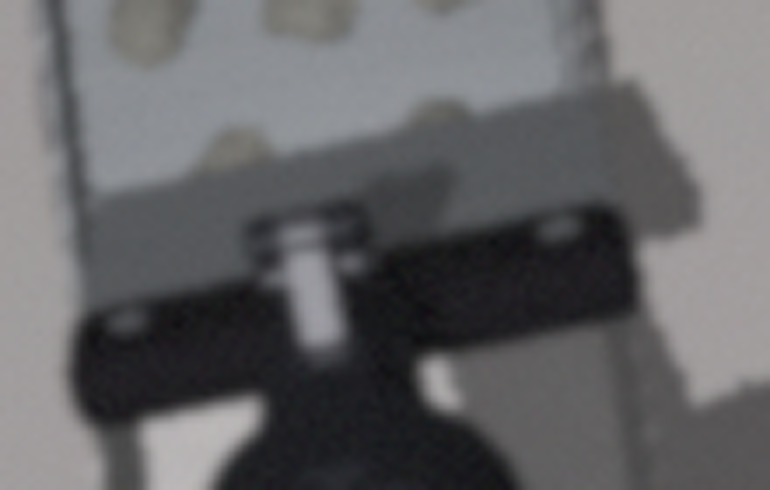

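```bash
python3 -c "
from st import *
pt,Rt=deckpose(-.005,.0025,.034,38)
st(pt,Rt,9,1)"
```

```text
t 7.0667 p [0.5043 0.2594 0.2546] F [-0.11 -0.62 -1.98] T [-0.14  0.47 -0.05] qd 0.01 w 0.023707756731967906 j [ 0.32 -0.19  2.02 -0.    0.67 -0.02]
max shift 9.5 turn 0.44
[[[9.5,-1.7,-1.5],[0.44,-0.2,0.17],1],[[9.5,-1.7,-1.5],[0.44,-0.2,0.17],1],[[9.5,-1.8,-1.5],[0.44,-0.2,0.17],1],[[9.5,-1.8,-1.6],[0.44,-0.2,0.17],1],[[9.5,-1.9,-1.6],[0.43,-0.21,0.17],1],[[9.5,-1.9,-1.6],[0.44,-0.2,0.18],1],[[9.5,-2.0,-1.6],[0.43,-0.21,0.17],1],[[9.4,-2.0,-1.6],[0.44,-0.2,0.18],1],[[9.4,-2.0,-1.6],[0.43,-0.21,0.17],1]]
```

>>> jog_arm:
  series:
    - [[9.5,-1.8,-1.5],[0.5,-0.2,0.2],1]
    - [[9.5,-1.8,-1.5],[0.5,-0.2,0.2],1]
    - [[9.5,-1.8,-1.5],[0.5,-0.2,0.2],1]
    - [[9.5,-1.8,-1.5],[0.5,-0.2,0.2],1]
    - [[9.5,-1.8,-1.5],[0.5,-0.2,0.2],1]
    - [[9.5,-2,-1.5],[0.5,-0.2,0.2],1]
    - [[9,-2,-1.5],[0.5,-0.2,0.2],1]
    - [[7,-1.5,-1.5],[0.4,-0.2,0.2],1]
    - [[0,0,0],[0,0,0],1]
    - [[0,0,0],[0,0,0],1]

```text
time: 7.9
tcp_pos: [0.5411, 0.2701, 0.1916]
orientation: [0.593, 0.385, -0.226, 0.67]
force: [0.7, 0.2, -2.3]
grip_width: 0.0234
```

```bash
python3 -c "
from st import *
edge()
pt,Rt=deckpose(.048,.0025,.030,38)
st(pt,Rt,7,1)"
```

```text
edge deck x,y,z mm [ -3.7 -12.8  49.8] tilt 38.4 side tilt -0.04 yaw -0.9
t 7.9 p [0.5411 0.2701 0.1916] F [ 0.7   0.16 -2.31] T [-0.15  0.48 -0.01] qd 0.019 w 0.023415372942717255 j [ 0.35 -0.01  2.02 -0.14  0.47  0.21]
max shift 6.8 turn 0.11
[[[6.8,4.1,-2.2],[-0.1,0.08,-0.06],1],[[6.8,4.1,-2.1],[-0.11,0.08,-0.06],1],[[6.8,4.1,-2.1],[-0.1,0.07,-0.05],1],[[6.8,4.1,-2.1],[-0.11,0.08,-0.06],1],[[6.8,4.2,-2.1],[-0.1,0.07,-0.05],1],[[6.7,4.1,-2.1],[-0.11,0.08,-0.06],1],[[6.8,4.2,-2.1],[-0.1,0.07,-0.05],1]]
```

>>> jog_arm:
  series:
    - [[5,0,-10],[0,0,0],1]
    - [[5,0,-6],[0,0,0],1]
    - [[0,0,0],[0,0,0],1]

```text
time: 8.15
tcp_pos: [0.5452, 0.2851, 0.1861]
orientation: [0.594, 0.383, -0.226, 0.67]
force: [-0.5, 0.4, -2.4]
grip_width: 0.0234
```

```bash
python3 -c "
from st import *
edge()
pt,Rt=deckpose(.048,.0025,.030,38)
st(pt,Rt,4,1)"
```

```text
edge deck x,y,z mm [ 4.3  0.4 44.4] tilt 38.5 side tilt -0.01 yaw -1.13
t 8.15 p [0.5452 0.2851 0.1861] F [-0.5   0.36 -2.39] T [-0.12  0.58  0.04] qd 0.028 w 0.02336838852295515 j [ 0.39  0.02  2.   -0.2   0.46  0.29]
max shift 9.6 turn 0.23
[[[9.6,6.5,-0.5],[-0.22,0.17,-0.13],1],[[9.6,6.5,-0.4],[-0.23,0.17,-0.13],1],[[9.6,6.6,-0.4],[-0.22,0.18,-0.13],1],[[9.6,6.5,-0.2],[-0.23,0.17,-0.13],1]]
```

>>> jog_arm:
  series:
    - [[9,6.5,-2],[-0.3,0.2,-0.2],1]
    - [[9,6.5,-2],[-0.3,0.2,-0.2],1]
    - [[9,6.5,-2],[-0.3,0.2,-0.2],1]
    - [[5,5,-1],[0,0,0],1]
    - [[0,0,0],[0,0,0],1]
    - [[0,0,0],[0,0,0],1]

```text
time: 8.65
tcp_pos: [0.5847, 0.2997, 0.181]
orientation: [0.589, 0.39, -0.223, 0.672]
force: [0.3, -0.3, -2.1]
grip_width: 0.0233
```

```bash
python3 -c "
from st import *
edge()
pt,Rt=deckpose(.063,.0025,.006,38)
st(pt,Rt,4,1)"
```

```text
edge deck x,y,z mm [45.8  4.8 38.9] tilt 38.2 side tilt 0.13 yaw -0.12
t 8.65 p [0.5847 0.2997 0.181 ] F [ 0.32 -0.32 -2.11] T [-0.18  0.5   0.04] qd 0.015 w 0.023328908345624826 j [ 0.38  0.12  1.91 -0.16  0.46  0.23]
max shift 9.2 turn 0.05
[[[9.1,-1.6,0.6],[-0.0,0.04,-0.04],1],[[9.1,-1.6,0.6],[-0.0,0.04,-0.04],1],[[9.2,-1.7,0.7],[-0.01,0.05,-0.04],1],[[9.1,-1.6,0.7],[-0.0,0.04,-0.03],1]]
```

>>> jog_arm:
  series:
    - [[8.5,-1.5,1],[0,0,0],1]
    - [[8.5,-1.5,1],[0,0,0],1]
    - [[8.5,-1.5,1],[0,0,0],1]
    - [[5,-1,0],[0,0,0],1]
    - [[0,0,0],[0,0,0],1]

```text
time: 9.07
tcp_pos: [0.5998, 0.2995, 0.1516]
orientation: [0.589, 0.39, -0.223, 0.672]
force: [0.2, -0.6, -2.1]
grip_width: 0.0231
```

```bash
python3 -c "
from st import *
edge()
pt,Rt=deckpose(.063,.0025,.000,38)
st(pt,Rt,3,1)
from rig import r
import pickle
C={n:r.camera(n) for n in ['wrist','top','scene']}; pickle.dump(C,open('c2.pkl','wb'))
crop(C['top']['frame'],185,115,130,150,4,'t6.png')
crop(C['scene']['frame'],220,150,120,100,6,'s6.png')"
```

```text
edge deck x,y,z mm [60.3  0.6  9.6] tilt 38.2 side tilt 0.14 yaw -0.15
t 9.0667 p [0.5998 0.2995 0.1516] F [ 0.22 -0.62 -2.12] T [-0.19  0.52 -0.03] qd 0.009 w 0.023075076872036304 j [ 0.36  0.19  1.9  -0.17  0.39  0.23]
max shift 3.1 turn 0.07
[[[3.1,-1.2,-0.5],[-0.01,0.07,-0.05],1],[[3.0,-1.2,-0.5],[-0.01,0.07,-0.05],1],[[3.1,-1.2,-0.5],[-0.01,0.07,-0.05],1]]
```

View pics/t6.png

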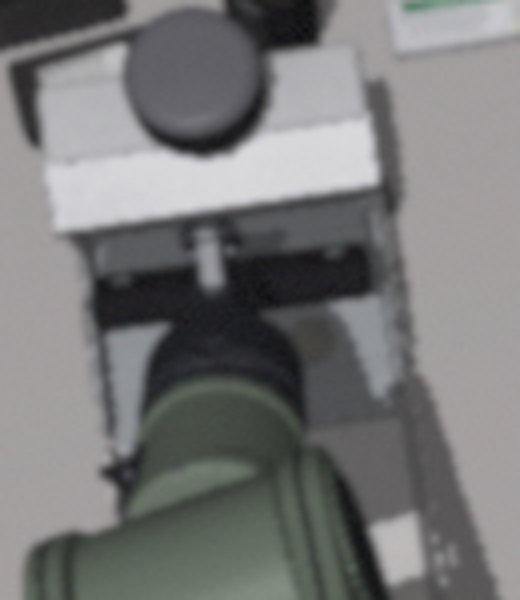

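View pics/s6.png

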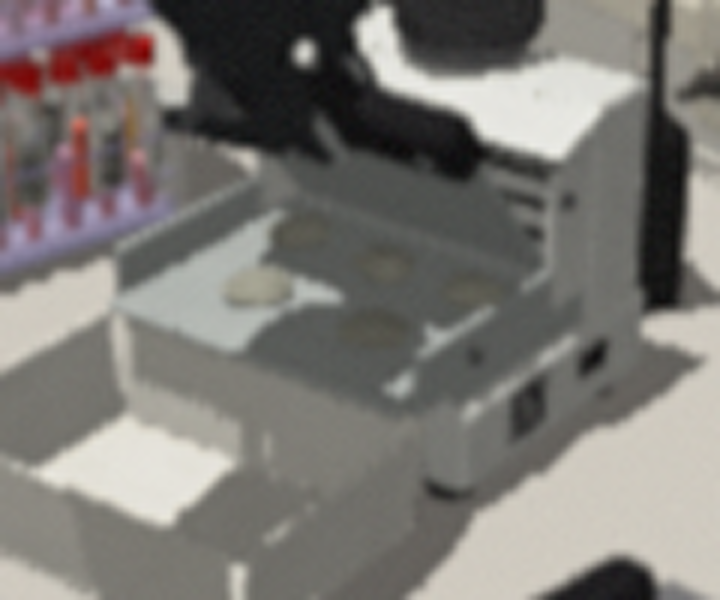

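>>> jog_arm:
  series:
    - [[3,-1.5,-1.5],[0,0,0],1]
    - [[3,-1.5,-1],[0,0,0],1]
    - [[2,-1,0],[0,0,0],1]
    - [[0,0,0],[0,0,0],1]

```text
time: 9.55
tcp_pos: [0.6017, 0.3037, 0.1451]
orientation: [0.59, 0.389, -0.221, 0.672]
force: [-0.7, -0.2, -3.0]
grip_width: 0.0232
```

```bash
python3 -c "
from st import *
edge()
pt,Rt=deckpose(.063,.0025,-.001,38)
st(pt,Rt,3,1)"
```

```text
edge deck x,y,z mm [63.6  4.3  3.3] tilt 38.4 side tilt 0.11 yaw -0.09
t 9.55 p [0.6017 0.3037 0.1451] F [-0.68 -0.21 -3.03] T [-0.13  0.57  0.  ] qd 0.005 w 0.023212110524130507 j [ 0.37  0.21  1.9  -0.18  0.37  0.25]
max shift 1.0 turn 0.14
[[[1.0,-0.8,0.7],[-0.0,0.05,-0.14],1],[[1.0,-0.8,0.7],[-0.0,0.05,-0.14],1],[[1.0,-0.9,0.6],[-0.0,0.05,-0.14],1]]
```

>>> jog_arm:
  series:
    - [[1.6,-1.4,0],[0,0,0],1]
    - [[1.6,-1.4,0],[0,0,0],1]
    - [[0.8,-0.6,0],[0,0,0],1]

```text
time: 9.8
tcp_pos: [0.6028, 0.3045, 0.1416]
orientation: [0.591, 0.388, -0.219, 0.673]
force: [-2.7, -0.5, 1.8]
grip_width: 0.0232
```

```bash
python3 -c "
from st import *
edge()
pt,Rt=deckpose(.063,.0025,-.001,38)
st(pt,Rt,3,1)"
```

```text
edge deck x,y,z mm [65.2  4.8  0.1] tilt 38.7 side tilt 0.08 yaw -0.06
t 9.8 p [0.6028 0.3045 0.1416] F [-2.71 -0.52  1.82] T [-0.04  0.23 -0.06] qd 0.035 w 0.02320343646187999 j [ 0.37  0.21  1.9  -0.19  0.36  0.26]
max shift 0.9 turn 0.23
[[[-0.2,-0.4,0.8],[-0.0,0.03,-0.23],1],[[-0.2,-0.5,0.8],[-0.0,0.03,-0.23],1],[[-0.1,-0.4,0.9],[-0.0,0.04,-0.22],1]]
```

>>> jog_arm:
  series:
    - [[0.4,-0.4,0],[0,0,0],1]
    - [[0.2,-0.2,0],[0,0,0],1]
    - [[0.2,-0.2,0],[0,0,0],1]

```text
time: 10.05
tcp_pos: [0.6036, 0.3048, 0.1419]
orientation: [0.591, 0.387, -0.218, 0.673]
force: [-0.4, -1.0, -0.5]
grip_width: 0.0234
```

```bash
python3 -c "
from st import *
edge()
pt,Rt=deckpose(.043,.0025,-.001,38)
st(pt,Rt,3,1)"
```

```text
edge deck x,y,z mm [66.3  5.   0.6] tilt 38.8 side tilt 0.05 yaw -0.06
t 10.05 p [0.6036 0.3048 0.1419] F [-0.44 -0.98 -0.54] T [-0.06  0.4  -0.01] qd 0.009 w 0.023388214236908726 j [ 0.37  0.22  1.9  -0.19  0.36  0.26]
max shift 6.0 turn 0.29
[[[-4.5,-5.9,0.9],[-0.01,0.03,-0.28],1],[[-4.4,-5.9,0.9],[-0.0,0.02,-0.28],1],[[-4.4,-6.0,0.8],[-0.01,0.03,-0.29],1]]
```

>>> jog_arm:
  series:
    - [[0.8,-1.2,0],[0,0,0],1]
    - [[0.8,-1.4,0],[0,0,0],1]
    - [[0.8,-1.4,0],[0,0,0],1]

```text
time: 10.3
tcp_pos: [0.604, 0.3052, 0.1406]
orientation: [0.593, 0.385, -0.216, 0.674]
force: [-3.0, -1.5, 5.3]
grip_width: 0.0237
```

```bash
python3 -c "
from st import *
edge()
pt,Rt=deckpose(.043,.0025,-.001,38)
st(pt,Rt,3,1)"
```

```text
edge deck x,y,z mm [67.3  5.3 -0.4] tilt 39.2 side tilt 0.02 yaw -0.04
t 10.3 p [0.604  0.3052 0.1406] F [-3.02 -1.49  5.31] T [-0.08  0.03 -0.15] qd 0.056 w 0.023702767754397315 j [ 0.37  0.22  1.9  -0.2   0.34  0.27]
max shift 5.8 turn 0.41
[[[-5.0,-5.7,0.9],[-0.01,0.01,-0.41],1],[[-4.9,-5.8,1.0],[-0.01,0.02,-0.41],1],[[-4.8,-5.8,0.9],[-0.0,0.01,-0.41],1]]
```

>>> jog_arm:
  series:
    - [[-4.5,-6.6,1],[0,0,-0.2],1]
    - [[-4.5,-6.6,1],[0,0,-0.2],1]
    - [[-4.4,-6.6,0.5],[0,0,-0.2],1]
    - [[-4.4,-6.6,0.5],[0,0,-0.2],1]

```text
time: 10.63
tcp_pos: [0.5763, 0.2948, 0.1414]
orientation: [0.592, 0.387, -0.217, 0.673]
force: [2.6, 1.0, 2.3]
grip_width: 0.0235
```

```bash
python3 -c "
from st import *
edge()
pt,Rt=deckpose(.003,.0025,-.001,38)
st(pt,Rt,5,1)"
```

```text
edge deck x,y,z mm [37.5  2.7  0.1] tilt 39.0 side tilt -0.04 yaw 0.02
t 10.6333 p [0.5763 0.2948 0.1414] F [2.57 1.   2.28] T [ 0.08 -0.47  0.05] qd 0.208 w 0.023542059245841768 j [ 0.37  0.16  1.97 -0.19  0.34  0.26]
max shift 5.2 turn 0.2
[[[-4.2,-5.2,0.0],[-0.0,-0.01,-0.2],1],[[-4.1,-5.2,0.0],[-0.0,-0.01,-0.2],1],[[-4.1,-5.2,0.0],[-0.0,-0.01,-0.2],1],[[-4.1,-5.2,0.0],[-0.0,-0.01,-0.2],1],[[-4.1,-5.2,0.1],[-0.01,-0.01,-0.19],1]]
```

>>> jog_arm:
  series:
    - [[-4.4,-6.6,0],[0,0,-0.2],1]
    - [[-4.4,-6.6,0],[0,0,-0.2],1]
    - [[-4.4,-6.6,0],[0,0,-0.2],1]
    - [[-4.4,-6.6,0],[0,0,-0.2],1]

```text
time: 10.97
tcp_pos: [0.5448, 0.2863, 0.1416]
orientation: [0.591, 0.389, -0.219, 0.672]
force: [2.2, 1.0, 2.8]
grip_width: 0.0232
```

```bash
python3 -c "
from st import *
edge()
pt,Rt=deckpose(-.05,.0025,-.001,38)
st(pt,Rt,6,1)
from rig import r
import pickle
C={n:r.camera(n) for n in ['wrist','top','scene']}; pickle.dump(C,open('c3.pkl','wb'))
cv2.imwrite('pics/w7.png',C['wrist']['frame'][:,:,::-1])
crop(C['scene']['frame'],200,140,140,115,5.5,'s7.png')"
```

```text
edge deck x,y,z mm [ 4.4  2.9 -0.1] tilt 38.6 side tilt -0.08 yaw 0.07
t 10.9667 p [0.5448 0.2863 0.1416] F [2.17 0.98 2.84] T [ 0.11 -0.77 -0.02] qd 0.201 w 0.023185515312462348 j [ 0.38  0.1   2.04 -0.2   0.34  0.28]
max shift 7.1 turn 0.1
[[[-5.5,-7.0,0.0],[0.0,-0.02,-0.1],1],[[-5.5,-7.0,0.0],[0.0,-0.02,-0.1],1],[[-5.5,-7.1,0.1],[0.0,-0.02,-0.1],1],[[-5.5,-7.1,0.0],[0.0,-0.02,-0.09],1],[[-5.5,-7.0,0.1],[0.01,-0.01,-0.1],1],[[-5.5,-7.1,0.0],[0.0,-0.02,-0.09],1]]
```

View pics/s7.png

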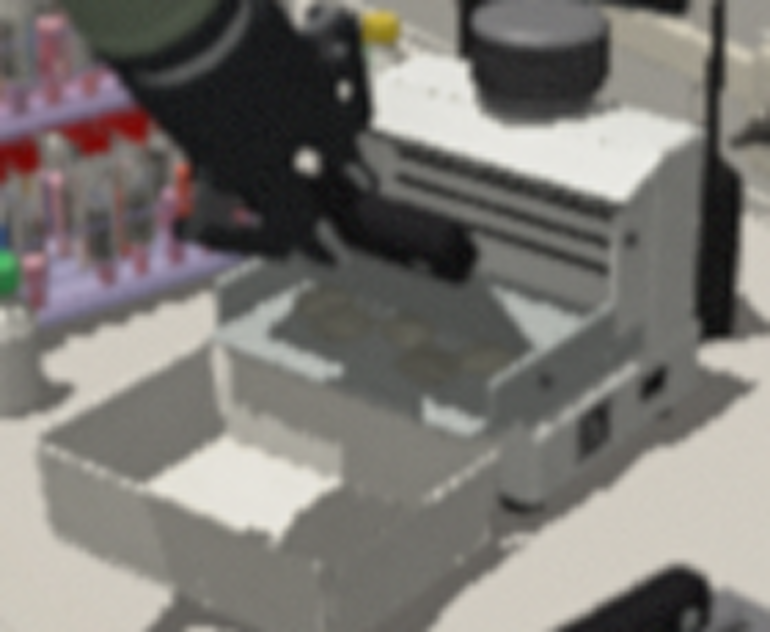

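View pics/w7.png

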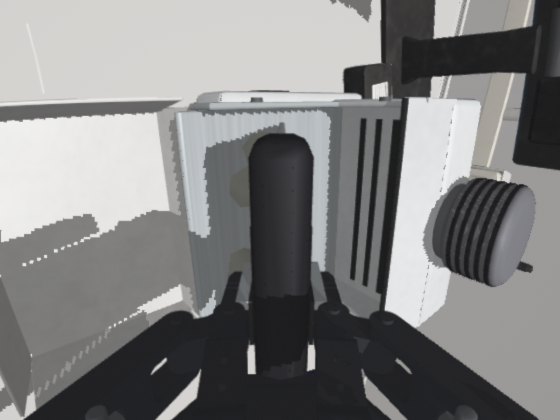

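>>> jog_arm:
  series:
    - [[-4.4,-6.5,0],[0,0,-0.1],1]
    - [[-4.4,-6.5,0],[0,0,-0.1],1]
    - [[-4.4,-6.5,0],[0,0,-0.1],1]
    - [[-4.4,-6.5,0],[0,0,-0.1],1]

```text
time: 11.45
tcp_pos: [0.5146, 0.2785, 0.1415]
orientation: [0.59, 0.39, -0.219, 0.672]
force: [2.0, 0.3, 3.9]
grip_width: 0.0231
```

```bash
python3 -c "
from st import *
edge()
pt,Rt=deckpose(-.07,.0025,-.001,38)
st(pt,Rt,5,1)
from rig import r
import pickle
C={n:r.camera(n) for n in ['scene']}
crop(C['scene']['frame'],200,140,140,115,5.5,'s8.png')"
```

```text
edge deck x,y,z mm [-27.    3.4  -0.3] tilt 38.4 side tilt -0.1 yaw 0.11
t 11.45 p [0.5146 0.2785 0.1415] F [1.97 0.26 3.86] T [ 0.17 -1.01  0.02] qd 0.204 w 0.023056799815004907 j [ 0.39  0.04  2.1  -0.22  0.34  0.3 ]
max shift 6.7 turn 0.09
[[[-5.2,-6.7,0.1],[0.0,-0.03,-0.09],1],[[-5.2,-6.7,0.1],[0.01,-0.03,-0.09],1],[[-5.2,-6.7,0.1],[0.0,-0.03,-0.09],1],[[-5.2,-6.7,0.2],[0.01,-0.03,-0.08],1],[[-5.3,-6.6,0.1],[0.0,-0.03,-0.09],1]]
```

View pics/s8.png

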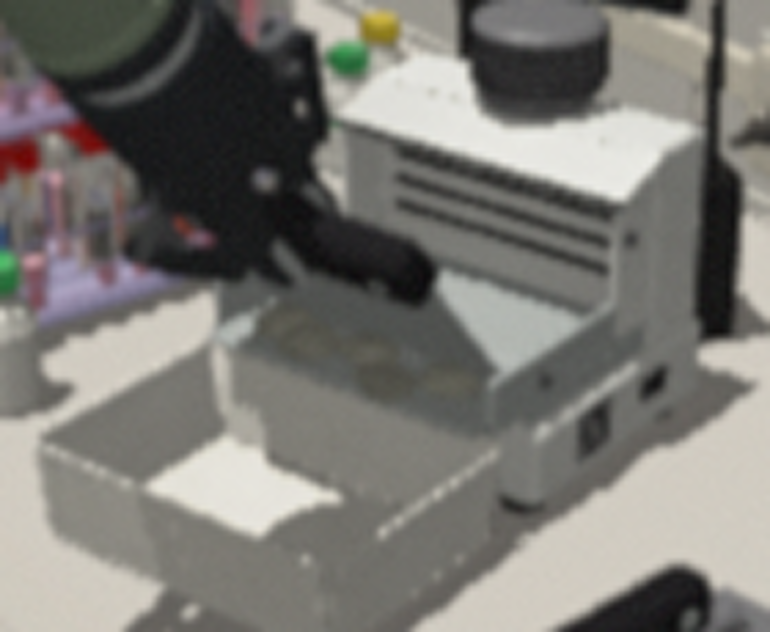

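>>> jog_arm:
  series:
    - [[-4.4,-6.4,0],[0,0,-0.1],1]
    - [[-4.4,-6.4,0],[0,0,-0.1],1]
    - [[-4.4,-6.4,0],[0,0,-0.1],1]
    - [[-4.4,-6.4,0],[0,0,-0.1],1]

```text
time: 11.83
tcp_pos: [0.4832, 0.2702, 0.1414]
orientation: [0.59, 0.391, -0.219, 0.671]
force: [3.7, 0.9, 4.5]
grip_width: 0.0232
```

```bash
python3 -c "
from st import *
edge()
pt,Rt=deckpose(-.085,.0025,.001,38)
st(pt,Rt,3,1)
from rig import r
import pickle
C={n:r.camera(n) for n in ['scene']}
crop(C['scene']['frame'],200,140,140,115,5.5,'s9.png')"
```

```text
edge deck x,y,z mm [-59.7   3.8  -0.5] tilt 38.3 side tilt -0.13 yaw 0.17
t 11.8333 p [0.4832 0.2702 0.1414] F [3.75 0.92 4.53] T [ 0.26 -1.14 -0.  ] qd 0.209 w 0.023193313113479882 j [ 0.4  -0.03  2.17 -0.23  0.35  0.32]
max shift 6.2 turn 0.11
[[[-5.6,-6.1,0.3],[0.02,-0.07,-0.11],1],[[-5.6,-6.2,0.3],[0.02,-0.07,-0.11],1],[[-5.6,-6.2,0.3],[0.01,-0.07,-0.1],1]]
```

View pics/s9.png

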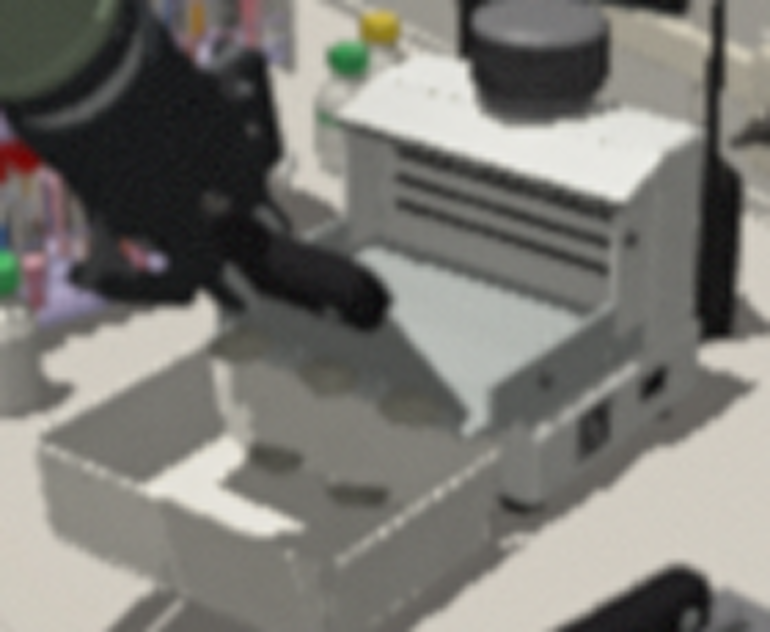

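>>> jog_arm:
  series:
    - [[-4.6,-6.4,0],[0,0,-0.1],1]
    - [[-5,-6.2,0],[0,0,0],1]
    - [[-5.5,-6,0],[0,0,0],1]
    - [[-5.5,-6,0],[0,0,0],1]
    - [[0,0,0],[0,0,0],1]

```text
time: 12.3
tcp_pos: [0.4341, 0.2542, 0.1284]
orientation: [0.582, 0.4, -0.234, 0.668]
force: [-1.1, 0.2, -2.8]
grip_width: 0.0234
```

```bash
python3 -c "
from st import *
edge()
pt,Rt=deckpose(-.085,.0025,.001,38)
st(pt,Rt,3,1)
from rig import r
import pickle
C={n:r.camera(n) for n in ['scene','wrist']}
cv2.imwrite('pics/w10.png',C['wrist']['frame'][:,:,::-1])
crop(C['scene']['frame'],200,140,140,115,5.5,'s10.png')"
```

```text
edge deck x,y,z mm [-114.1    0.7  -15.7] tilt 36.1 side tilt 0.15 yaw -0.05
t 12.3 p [0.4341 0.2542 0.1284] F [-1.13  0.21 -2.79] T [-0.16  0.5   0.06] qd 0.039 w 0.0234081811834394 j [ 0.41 -0.12  2.26 -0.24  0.38  0.34]
max shift 10.1 turn 0.62
[[[1.2,10.1,-0.5],[0.02,0.05,0.62],1],[[1.4,10.1,-0.5],[0.02,0.05,0.62],1],[[1.5,10.0,-0.5],[0.01,0.05,0.61],1]]
```

View pics/s10.png

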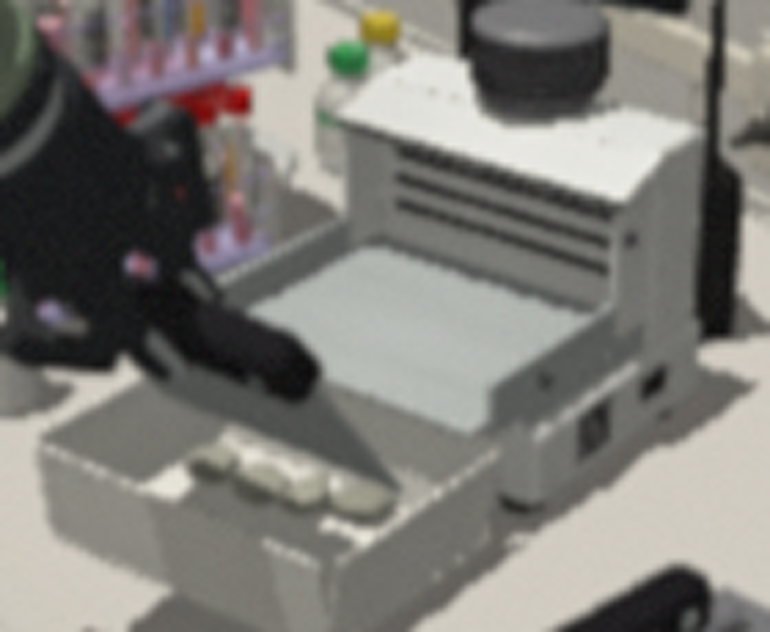

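View pics/w10.png

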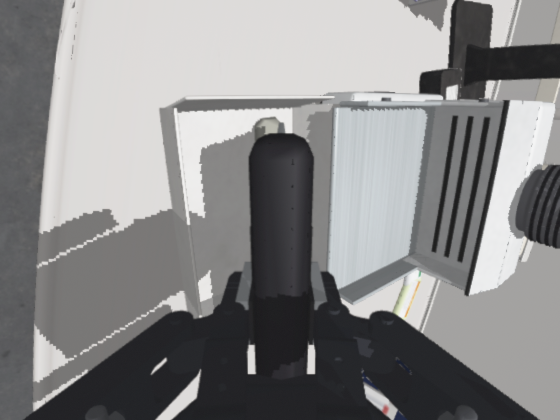

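>>> jog_arm:
  series:
    - [[-8,6,0],[0,0,0],1]
    - [[-16,12,0],[0,0,0],1]
    - [[-16,12,0],[0,0,0],1]
    - [[-16,12,0],[0,0,0],1]
    - [[-16,12,0],[0,0,0],1]
    - [[-16,12,0],[0,0,0],1]
    - [[0,0,0],[0,0,0],1]

```text
time: 12.98
tcp_pos: [0.434, 0.2539, 0.2374]
orientation: [0.579, 0.404, -0.239, 0.667]
force: [2.3, 1.0, -1.0]
grip_width: 0.0236
```

```bash
python3 -c "
from st import *
edge()
st([.489,-.061,.255],RK,16,1)
from rig import r
import pickle
C={n:r.camera(n) for n in ['scene','top']}
crop(C['scene']['frame'],200,140,140,115,5.5,'s11.png')
crop(C['top']['frame'],185,115,125,170,3.5,'t11.png')"
```

```text
edge deck x,y,z mm [-115.2    0.4   92.6] tilt 35.4 side tilt 0.2 yaw -0.09
t 12.9833 p [0.434  0.2539 0.2374] F [ 2.27  0.98 -0.98] T [-0.09  0.37 -0.02] qd 0.046 w 0.0235603877188845 j [ 0.41 -0.31  2.15 -0.14  0.7   0.22]
max shift 19.9 turn 4.91
[[[-1.9,-0.9,19.9],[-4.91,1.58,-1.82],1],[[-2.4,-2.7,19.7],[-4.91,1.58,-1.82],1],[[-2.8,-4.4,19.3],[-4.91,1.58,-1.81],1],[[-3.2,-6.2,18.8],[-4.91,1.58,-1.82],1],[[-3.5,-7.8,18.1],[-4.91,1.58,-1.82],1],[[-3.7,-9.5,17.2],[-4.91,1.58,-1.81],1],[[-3.8,-11.0,16.3],[-4.91,1.58,-1.82],1],[[-3.9,-12.5,15.1],[-4.91,1.58,-1.81],1],[[-3.9,-13.9,13.9],[-4.91,1.58,-1.82],1],[[-3.8,-15.1,12.6],[-4.91,1.58,-1.81],1],[[-3.6,-16.2,11.1],[-4.91,1.58,-1.82],1],[[-3.3,-17.2,9.6],[-4.91,1.58,-1.82],1],[[-3.0,-18.1,8.0],[-4.9,1.57,-1.81],1],[[-2.6,-18.8,6.3],[-4.91,1.58,-1.82],1],[[-2.2,-19.3,4.6],[-4.9,1.57,-1.81],1],[[-1.7,-19.8,2.8],[-4.91,1.58,-1.82],1]]
```

View pics/s11.png

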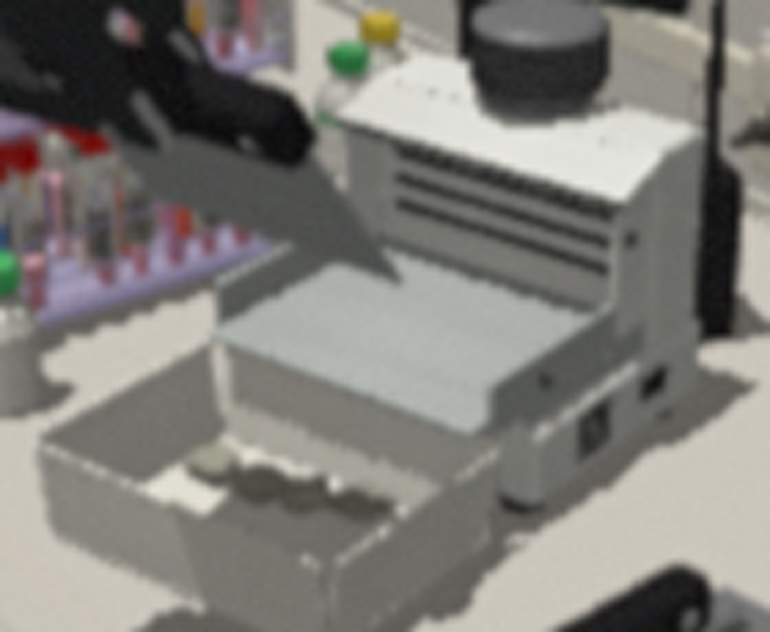

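View pics/t11.png

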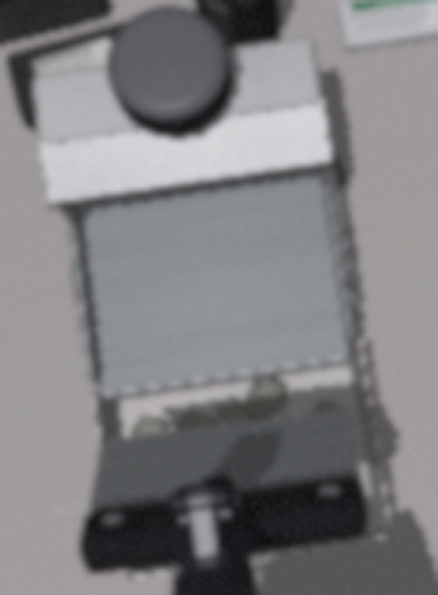

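>>> jog_arm:
  series:
    - [[-4,0,20],[-4.9,1.6,-1.8],1]
    - [[-4,-2,20],[-4.9,1.6,-1.8],1]
    - [[-4,-4,19.5],[-4.9,1.6,-1.8],1]
    - [[-4,-6,19],[-4.9,1.6,-1.8],1]
    - [[-4,-8,18],[-4.9,1.6,-1.8],1]
    - [[-4,-9.5,17],[-4.9,1.6,-1.8],1]
    - [[-4,-11,16],[-4.9,1.6,-1.8],1]
    - [[-4,-12.5,15],[-4.9,1.6,-1.8],1]
    - [[-4,-14,14],[-4.9,1.6,-1.8],1]
    - [[-4,-15,12.5],[-4.9,1.6,-1.8],1]

```text
time: 13.92
tcp_pos: [0.4379, 0.0611, 0.2183]
orientation: [0.22, 0.647, -0.085, 0.725]
force: [1.3, -0.6, -2.0]
grip_width: 0.0231
```

```bash
python3 -c "
from st import *
st([.491,-.0615,.225],RK,8,1)"
```

```text
t 13.9167 p [0.4379 0.0611 0.2183] F [ 1.3  -0.62 -1.98] T [-0.13  0.1   0.03] qd 1.37 w 0.023091051836076484 j [-0.2  -0.19  1.98  0.2   1.24 -1.39]
max shift 15.6 turn 3.95
[[[-2.3,-10.7,12.6],[-3.94,0.87,-1.35],1],[[-2.3,-11.6,11.8],[-3.94,0.87,-1.35],1],[[-2.1,-12.5,10.9],[-3.94,0.87,-1.34],1],[[-2.0,-13.2,10.0],[-3.94,0.87,-1.34],1],[[-1.8,-14.0,9.1],[-3.94,0.87,-1.35],1],[[-1.7,-14.6,8.1],[-3.94,0.87,-1.34],1],[[-1.4,-15.1,7.0],[-3.95,0.88,-1.35],1],[[-1.1,-15.6,5.9],[-3.94,0.87,-1.34],1]]
```

>>> jog_arm:
  series:
    - [[-8,-10.5,12.5],[-3.9,0.9,-1.3],1]
    - [[-6,-11.5,12],[-3.9,0.9,-1.3],1]
    - [[-5,-12.5,11],[-3.9,0.9,-1.3],1]
    - [[-4,-13,10],[-3.9,0.9,-1.3],1]
    - [[-3,-14,9],[-3.9,0.9,-1.3],1]
    - [[-3,-14.5,8],[-3.9,0.9,-1.3],1]
    - [[-2,-15,7],[-3.9,0.9,-1.3],1]
    - [[0,-8,3],[-2,0.5,-0.6],1]
    - [[0,0,0],[0,0,0],1]
    - [[0,0,0],[0,0,0],1]

```text
time: 14.75
tcp_pos: [0.48, -0.066, 0.214]
orientation: [-0.026, 0.722, 0.039, 0.691]
force: [-0.3, 0.8, -1.7]
grip_width: 0.0232
```

```bash
python3 -c "
from st import *
st([.491,-.0615,.19],RK,4,1)"
```

```text
t 14.75 p [ 0.48  -0.066  0.214] F [-0.27  0.83 -1.66] T [-0.02 -0.01  0.02] qd 0.039 w 0.02321143911334637 j [-0.32  0.06  1.74  0.    1.38 -1.98]
max shift 6.0 turn 0.61
[[[5.9,0.8,3.1],[-0.32,-0.61,-0.29],1],[[5.9,0.8,3.1],[-0.32,-0.61,-0.29],1],[[5.9,0.7,3.0],[-0.32,-0.61,-0.3],1],[[6.0,0.8,2.9],[-0.32,-0.61,-0.29],1]]
```

Next I'll correct the orientation and position, then check the blade against the slot.

>>> jog_arm:
  series:
    - [[5,3,7],[-0.7,-1.2,-0.6],1]
    - [[3,2,5],[-0.6,-1.2,-0.6],1]
    - [[0,0,0],[0,0,0],1]
    - [[0,0,0],[0,0,0],1]

```text
time: 15.08
tcp_pos: [0.4873, -0.0575, 0.1992]
orientation: [-0.038, 0.709, 0.041, 0.703]
force: [0.1, -0.1, -2.0]
grip_width: 0.023
```

```bash
python3 -c "
from st import *
st([.491,-.0615,.17],RK,4,1)
from rig import r
import pickle
C={n:r.camera(n) for n in ['scene','top','wrist']}; pickle.dump(C,open('c4.pkl','wb'))
crop(C['scene']['frame'],255,195,130,120,6,'s12.png')
crop(C['top']['frame'],325,185,105,130,4.5,'t12.png')
cv2.imwrite('pics/w12.png',C['wrist']['frame'][:,:,::-1])"
```

```text
t 15.0833 p [ 0.4873 -0.0575  0.1992] F [ 0.09 -0.08 -1.97] T [-0.03 -0.04  0.04] qd 0.031 w 0.02300139802951065 j [-0.29  0.06  1.77  0.    1.32 -1.98]
max shift 7.3 turn 0.13
[[[7.3,-1.1,0.9],[-0.04,-0.12,-0.07],1],[[7.3,-1.1,0.9],[-0.04,-0.13,-0.06],1],[[7.3,-1.2,0.8],[-0.04,-0.12,-0.07],1],[[7.3,-1.1,0.8],[-0.05,-0.13,-0.06],1]]
```

View pics/s12.png

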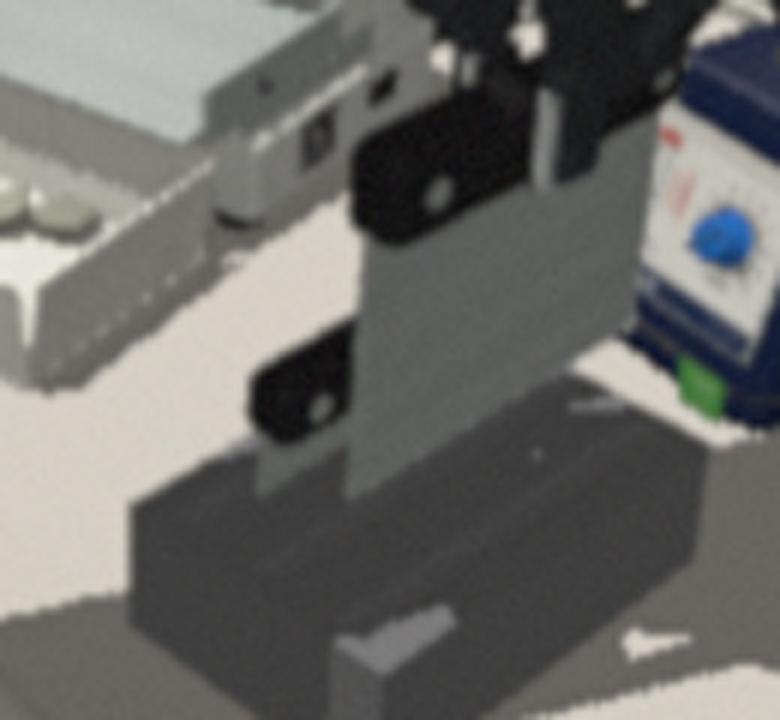

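View pics/w12.png

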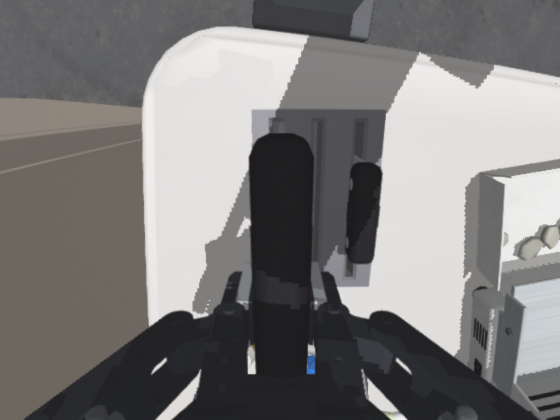

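>>> jog_arm:
  series:
    - [[10,-5,3],[0,-0.2,-0.1],1]
    - [[8,-1,1],[0,-0.1,0],1]
    - [[6,0,0],[0,-0.1,0],1]
    - [[0,0,0],[0,0,0],1]
    - [[0,0,0],[0,0,0],1]

```text
time: 15.65
tcp_pos: [0.4934, -0.0647, 0.1741]
orientation: [-0.039, 0.705, 0.04, 0.707]
force: [0.3, 0.1, -1.6]
grip_width: 0.0237
```

```bash
python3 -c "
from st import *
st([.491,-.0615,.155],RK,1,1)"
```

```text
t 15.65 p [ 0.4934 -0.0647  0.1741] F [ 0.32  0.11 -1.59] T [ 0.   -0.01 -0.02] qd 0.017 w 0.02370131081565594 j [-0.31  0.1   1.79  0.    1.25 -1.99]
max shift 19.1 turn 0.26
[[[19.1,3.4,-2.0],[-0.26,0.09,-0.06],1]]
```

>>> jog_arm:
  series:
    - [[8,3,-1.5],[-0.2,0.1,0],1]
    - [[4,0,0],[0,0,0],1]
    - [[0,0,0],[0,0,0],1]
    - [[0,0,0],[0,0,0],1]

```text
time: 15.98
tcp_pos: [0.491, -0.0615, 0.1604]
orientation: [-0.04, 0.706, 0.041, 0.705]
force: [0.5, 0.0, -2.0]
grip_width: 0.0234
```

```bash
python3 -c "
from st import *
st([.491,-.0615,.145],RK,1,1)
from rig import r
import pickle
C={n:r.camera(n) for n in ['scene','top']}; pickle.dump(C,open('c5.pkl','wb'))
crop(C['scene']['frame'],255,195,130,120,6,'s13.png')"
```

```text
t 15.9833 p [ 0.491  -0.0615  0.1604] F [ 0.51  0.01 -1.99] T [ 0.04  0.05 -0.02] qd 0.007 w 0.02340418792765555 j [-0.3   0.11  1.81  0.    1.23 -1.99]
max shift 15.4 turn 0.1
[[[15.4,0.0,0.0],[-0.05,-0.07,-0.1],1]]
```

View pics/s13.png

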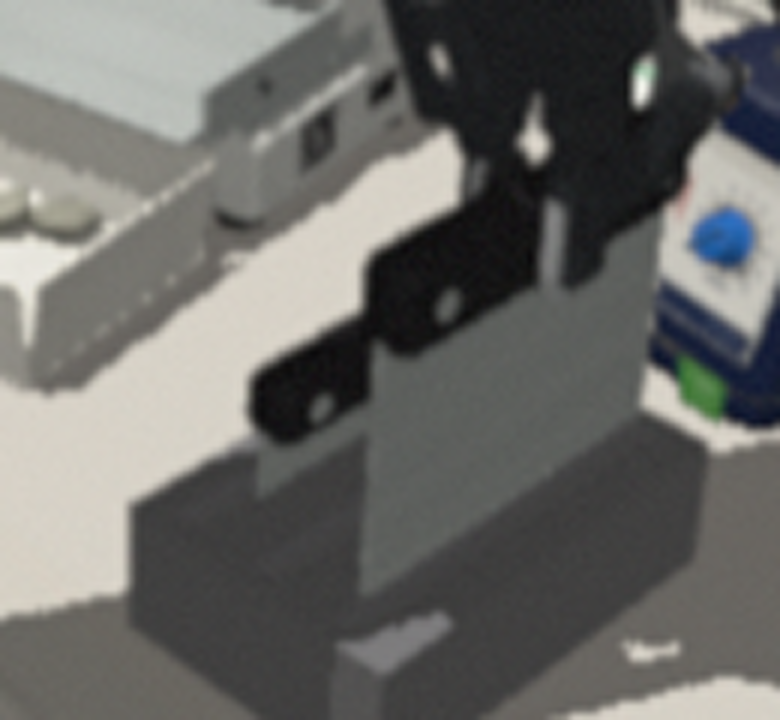

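>>> jog_arm:
  series:
    - [[8,0,0],[0,-0.1,0],1]
    - [[6,0,0],[0,0,0],1]
    - [[6,0,0],[0,0,0],1]
    - [[0,0,0],[0,0,0],1]

```text
time: 16.42
tcp_pos: [0.4922, -0.0619, 0.14]
orientation: [-0.04, 0.705, 0.041, 0.707]
force: [-0.1, -1.2, -2.7]
grip_width: 0.0229
```

```bash
python3 -c "
from st import *
st([.491,-.0615,.125],RK,1,1)"
```

```text
t 16.4167 p [ 0.4922 -0.0619  0.14  ] F [-0.12 -1.17 -2.72] T [ 0.04 -0.02 -0.03] qd 0.007 w 0.022912880423752193 j [-0.3   0.14  1.83  0.    1.18 -1.99]
max shift 15.0 turn 0.22
[[[15.0,0.5,-1.2],[-0.05,0.22,-0.02],1]]
```

>>> jog_arm:
  series:
    - [[7,0.5,-1],[0,0.2,0],1]
    - [[6,0,0],[0,0,0],1]
    - [[6,0,0],[0,0,0],1]
    - [[4,0,0],[0,0,0],1]
    - [[0,0,0],[0,0,0],1]

```text
time: 16.83
tcp_pos: [0.4906, -0.0613, 0.1136]
orientation: [-0.04, 0.706, 0.041, 0.705]
force: [0.3, 0.0, -1.1]
grip_width: 0.0234
```

```bash
python3 -c "
from st import *
st([.491,-.0615,.1045],RK,1,1)"
```

```text
t 16.8333 p [ 0.4906 -0.0613  0.1136] F [ 0.29  0.02 -1.08] T [ 0.   -0.01 -0.06] qd 0.005 w 0.023405748454345066 j [-0.3   0.17  1.85  0.    1.12 -1.98]
max shift 9.1 turn 0.08
[[[9.1,-0.3,0.4],[-0.05,-0.08,-0.05],1]]
```

>>> jog_arm:
  series:
    - [[5,0,0],[0,0,0],1]
    - [[4,0,0],[0,0,0],1]
    - [[2,0,0],[0,0,0],1]
    - [[1.5,0,0],[0,0,0],1]
    - [[0,0,0],[0,0,0],1]

```text
time: 17.25
tcp_pos: [0.4922, -0.0619, 0.1048]
orientation: [-0.041, 0.706, 0.04, 0.706]
force: [-1.5, 0.7, -2.0]
grip_width: 0.0231
```

```bash
python3 -c "
from st import *
st([.491,-.0615,.1045],RK,1,1)"
```

```text
t 17.25 p [ 0.4922 -0.0619  0.1048] F [-1.52  0.69 -1.99] T [-0.04 -0.04  0.01] qd 0.019 w 0.023068888088275268 j [-0.3   0.19  1.85 -0.    1.1  -1.99]
max shift 1.1 turn 0.03
[[[0.3,0.5,-1.1],[-0.03,0.01,0.02],1]]
```

>>> jog_arm:
  series:
    - [[1,0,0],[0,0,0],1]
    - [[0,0,0],[0,0,0],0.6]
    - [[0,0,0],[0,0,0],0.3]
    - [[0,0,0],[0,0,0],0]
    - [[0,0,0],[0,0,0],0]
    - [[0,0,0],[0,0,0],0]
    - [[0,0,0],[0,0,0],0]

```text
time: 17.83
tcp_pos: [0.4941, -0.0625, 0.1046]
orientation: [-0.041, 0.704, 0.04, 0.708]
force: [-0.1, 0.2, -0.5]
grip_width: 0.0856
```

```bash
python3 -c "
from st import *
st([.491,-.0615,.27],RK,8,0)
from rig import r
c=r.camera('wrist');cv2.imwrite('pics/w14.png',c['frame'][:,:,::-1])"
```

```text
t 17.8333 p [ 0.4941 -0.0625  0.1046] F [-0.11  0.21 -0.46] T [0.03 0.05 0.06] qd 0.002 w 0.08555430522438826 j [-0.3   0.19  1.85 -0.    1.1  -1.99]
max shift 20.7 turn 0.04
[[[-20.7,0.1,-0.3],[-0.0,0.03,0.02],0],[[-20.7,0.1,-0.3],[-0.01,0.03,0.01],0],[[-20.7,0.1,-0.3],[-0.0,0.03,0.02],0],[[-20.7,0.2,-0.3],[-0.01,0.03,0.01],0],[[-20.7,0.2,-0.3],[-0.0,0.03,0.02],0],[[-20.6,0.2,-0.3],[-0.01,0.04,0.01],0],[[-20.7,0.1,-0.4],[-0.0,0.03,0.02],0],[[-20.6,0.2,-0.4],[-0.01,0.04,0.01],0]]
```

View pics/w14.png

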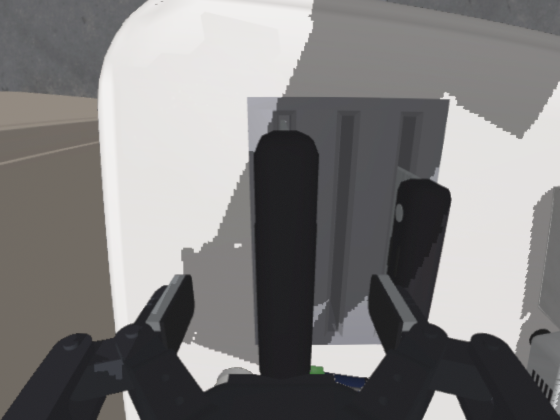

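The wide handle (285,250) stands free between the open pads in the end slot. I'll retreat upwards.

>>> jog_arm:
  series:
    - [[-12,0,0],[0,0,0],0]
    - [[-18,0,0],[0,0,0],0]
    - [[-20,0,0],[0,0,0],0]
    - [[-20,0,0],[0,0,0],0]
    - [[-20,0,0],[0,0,0],0]
    - [[-20,0,0],[0,0,0],0]
    - [[-15,20,0],[0,0,0],0]
    - [[-15,30,-5],[0,0,0],0]
    - [[-10,35,-10],[0,0,0],0]
    - [[-10,35,-10],[0,0,0],0]
    - [[0,30,-10],[0,0,0],0]
    - [[0,0,0],[0,0,0],0]

```text
time: 18.88
tcp_pos: [0.4399, 0.087, 0.2718]
orientation: [-0.037, 0.705, 0.039, 0.707]
force: [-0.7, -0.4, -0.6]
grip_width: 0.0853
```

```bash
python3 -c "
from st import *
from rig import r
import pickle
C={n:r.camera(n) for n in ['scene','top','wrist']}; pickle.dump(C,open('c6.pkl','wb'))
o,p,Q=pose();print(o['time'],p)
crop(C['scene']['frame'],200,150,190,170,4,'s15.png')
cv2.imwrite('pics/t15.png',C['top']['frame'][:,:,::-1])
cv2.imwrite('pics/w15.png',C['wrist']['frame'][:,:,::-1])"
```

```text
19.0333 [0.44204375 0.0829331  0.27134167]
```

View pics/s15.png

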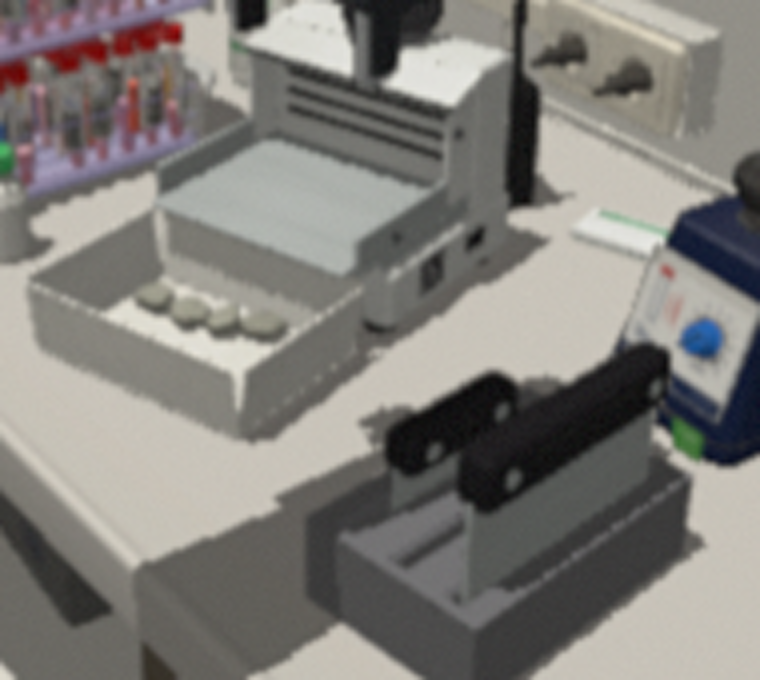

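View pics/w15.png

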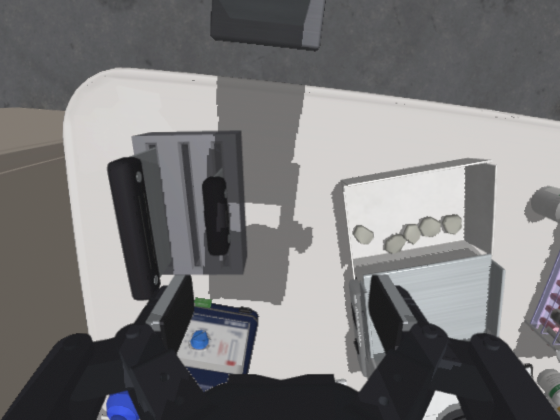

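All five chips show in the tray, at (363,235), (395,243), (411,232), (430,227) and (452,223), and the scraper stands in its slot. One last numerical check, then I'll hand in.

```bash
python3 - <<'E'
from st import *
import pickle
c=pickle.load(open('c6.pkl','rb'));w=c['wrist'];T=c['top'];S=c['scene']
fr=onplane(w,(345,183),.057);fl=onplane(w,(493,161),.057);print("tray front",fr.round(4),fl.round(4),"earlier (.445,.162),(.394,.329)")
m=(fr+fl)/2;v=(fl-fr)/np.linalg.norm(fl-fr);ex=np.array([v[1],-v[0],0]);O=m+.0685*ex
for p in [(363,235),(395,243),(411,232),(430,227),(452,223)]:
    X=onplane(w,p,.008)-O;print("chip in tray",(X@ex).round(3),(X@v).round(3))
s=lambda u,v:(200+u/4,150+v/4)
# handle end top points: near end
c0=pickle.load(open('c0.pkl','rb'))
g=lambda C:C['frame'].astype(int)
for n in ['top','scene']:
    a,b=g(c0[n]),g(c[n]); x=(slice(205,305),slice(335,420)) if n=='top' else (slice(225,325),slice(300,385))
    d=np.abs(a[x]-b[x]).max(2); print(n,"rack region diff>60 px",(d>60).sum())
o,p,Q=pose();print(np.abs(o["qd"]).max(),o["force"])
from rig import r
im=np.hstack([c0['scene']['frame'][225:325,265:385],c['scene']['frame'][225:325,265:385]]);cv2.imwrite("pics/cmp.png",cv2.resize(im[:,:,::-1],None,fx=3.3,fy=3.3))
E
```

```text
tray front [0.4356 0.1573 0.057 ] [0.3896 0.3287 0.057 ] earlier (.445,.162),(.394,.329)
chip in tray 0.025 -0.062
chip in tray 0.044 -0.017
chip in tray 0.031 0.007
chip in tray 0.028 0.034
chip in tray 0.026 0.066
top rack region diff>60 px 3117
scene rack region diff>60 px 51
0.030696278707871588 [ 0.46516062 -0.12114241 -0.06582189]
```

View pics/cmp.png

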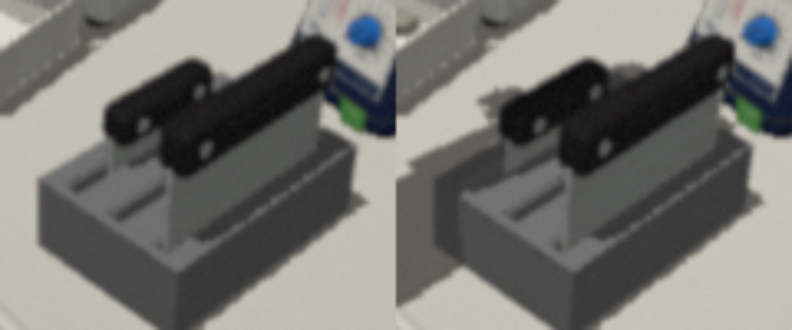

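```bash
python3 -c "
from rig import r
print(r.close_job()); print(r.get_obs()['time'])"
```

```text
the job is handed in; nothing more can be done
None
the job is handed in; nothing more can be done
```

I cleared all five chips into the white tray, put the wide scraper back in its own end slot of the rack, let go of it, and handed the job in at about 19 s. No verdict was reported.

- **Draw:** I set the edge down under the hood at about 38° tilt, with the edge about 65–67 mm along the deck by my measurement, within the required 50–80 mm. I then drew the edge over the lip in one continuous stroke. The readings I took while it was on the deck showed roughly 2 to 8 N.
- **Chips:** In the last wrist picture all five lie flat on the tray floor, within x 25–44 mm and y ±66 mm of its centre. The deck is empty.
- **Scraper:** The scene view before and after shows it in the same place and fully down in the slot. At release the arm was back within about 1 mm of the grasp height. The gripper is open and well clear.

**What disagreed or went wrong:**
- **Blade past the lip:** On leaving the lip, the blade sprang about 16 mm down and 30 mm further forward than I commanded. The edge dipped about 5 mm below the tray's rim, inside it, without visibly moving the tray.
- **Tray position:** My final tray-corner readings differ from the first by 4 to 11 mm. I take this as pixel-picking error, and it is well under the 30 mm limit.
- **Picture comparison:** The before/after comparison of the rack area in the top view was useless because the arm hid it.
- **Bottles:** I did not measure the bottles again, but nothing went near them.

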